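Load the check block and hold the photometer carriage at the reading mark

ROBOT

A 6-joint arm with a two-finger parallel gripper is mounted at the origin on the work surface. World frame = base frame: x ahead of the robot, y to its left, z up, the work surface at z = 0. Lengths are in mm, angles in rad, forces in N, time in s.
With the tool pointing down it reaches from about 350 to 875 mm from the base axis. Payload 4.2 kg.
Tool frame: the origin (TCP) lies at the very end of the fingers, on their centre line; the grasp point (between the pads) lies 19 mm behind it; z points along the fingers, y is the direction in which the jaws open and shut (so a half turn about z gives the same grasp; the last joint's range is limited). The gripper opens to 85 mm and grips with 20 to 120 N. Pads are 22 mm wide; open, the fingers measure 114 mm over their backs; the gripper's body (76 mm by 85 mm) begins 54 mm behind the grasp point. The pads swing forward as they close: fully open they stand 13 mm farther back than shut.
Start: joints at [-0.846, 0.385, 0.008, 0, -1.194, -0.259], TCP at [280.722, -558.385, 231.312] pointing down, gripper open.
Joint ranges: [-3.14, 3.14], [-1.21, 2.06], [-1.07, 1.41], [-3.16, 2.05], [-2.99, -0.16], [-3.1, 3.1]. Speed limits (rad/s): [2.79, 2.79, 3.14, 3.14, 3.14, 3.14].

INTERFACE

Orientations are given as a unit quaternion [x, y, z, w].
In Python, from bench import telemetry, eyes, arm gives the robot as it stands. The module is installed in compiled form; this text tells all that it offers.
- The arm moves only by the tool move_arm, never from a script. Its argument "deltas" is text: rows parted by semicolons, each of 6 numbers parted by spaces: the shift along the tool's x, y, z in cm, then the turn, a rotation vector about the tool's x, y, z in rad. A call has 1 to 12 rows; each row shifts and turns the commanded pose from where the row before left it, along the tool's axes as they then stand; what a row does not reach is not made up. A row lasts 1/8 s, in which the tool goes at most 62.5 mm and 10.7 degrees, less where a joint would pass 70% of its speed; a pose out of reach is approached as far as the arm can. A call is refused whole if a number of a shift passes 6.25 or a number of a turn 0.188, either way. A call with a gripper value outside its range is refused whole. "grip" is the finger opening in cm, from 0 to 8.54, set as the call begins (left out, the last holds). The fingers move at their own pace and stop on an object; the grip force is fixed at half the most. Time passes only in rows, so rows that do not move let the fingers close. It gives the time, the measured TCP pose, the force and the opening at its end, in the units of the state.
- telemetry.read_state(): the state, without advancing time (a new reading comes with each control period).
- eyes.get_image(name): name is "side" or "top"; returns a dict with "pixels" (400x640x3 uint8, blue, green, red), "range_z" (400x640 float32, mm along the optical axis (not along the pixel's ray), 0 where there is no reading), "fx", "fy", "cx", "cy" (pixels), "origin" and "orientation" of the camera in the world. Camera axes: x right, y up, looking along -z (the intrinsics and any distortion apply to the point x, -y, -z); pixel columns grow to the right and rows downward; lengths in mm; the calibration is good to about 2 mm. A picture is of the moment at which its call begins.
- arm.job_done(): hands the job in, once; it reports no verdict.
Trained networks look in a picture, given as the dict that the camera call returned (one of the last four; its "shot" number tells which), for a name from the list of things; names that differ only in an ending like _2 or _b are one class to them, and where a whole thing is asked for, a point or a joint stands for the part that bears it (a point fixed in the world has none). Each returns a list of dicts, best first, with "p" (0 to 1); they miss things now and then, are a little off and sometimes report something else, mostly with a low value. They report only what shows in the picture. A call takes as long as a camera call. They do not tell look-alikes from the thing itself.
- eyes.boxes_of(picture, name): "point" ([x, y, z] in mm, in world coordinates, good to about 4 mm: the middle of the surface that is visible of it).
The state is a dict: "clock": time; "joints": joint angles; "joint_vel": joint speeds; "joint_efforts": joint torques, N m; "position": TCP position; "ee_rot": TCP orientation; "contact_force": force on the tool from outside, world axes, zero at the start; "wrist_torque": the same for the moment, N m; "gripper_width": finger opening in mm.
Only numpy, scipy, OpenCV 4.12 (cv2) and the standard library are available. Lean on these libraries where they do the work, as an engineer would, in place of code of your own. Each camera call takes 0.05 s, during which the arm holds its last target.

TASK

Take the flanged check block off its slanted rest and stand it, wide foot down, fully home in the pocket of the photometer's spring-return carriage, and let go of it. Then grip the carriage's upright tab and pull the carriage out until the white line beside the pocket lines up with the pointer of the reader head, and keep it there: the program finishes while still holding the tab, as the spring would draw the carriage back. Leave the tube rack, the sample pot and the tip box where they are.

Things in the scene. Friction and masses are not known exactly. Their poses are not given: they have to be found in the camera images.
- check_block: Loose dark steel-coloured block, 62 mm tall, 0.12 kg: column 26 x 26 mm on a foot 8 mm high, 26 mm along its x, 44 mm along its y. Window in both x faces. Origin: centre of the foot's underside; z runs up the column. Starts on the rest with z leaning 45 degrees, roughly towards the robot (rest's -x), y level; the y faces are free to grip over the upper 50 mm.
- rest: Slanted rest, fixed, aluminium: base 110 x 60 x 8 mm, a 45 degree support plate only 18 mm wide (along y) under the block's lower face and a 40 mm wide ledge under its foot. Origin: centre of its underside, on the bench; the block's origin starts 30 mm to its +x and 32 mm up.
- track: Photometer track, fixed: base plate 285 x 104 x 12 mm from x = -215 to +70 mm, side rails (tops 26 mm up) at y = +-44 mm, white spring housing 42 mm high at x = +42 to +70 mm. Origin: on the bench under the pocket centre of the carriage at home. The carriage is pulled out along its -x.
- carriage (a joint): How far the 0.3 kg carriage is pulled out along the track's -x, in m: 0 = home (start), 0.09 = far stop. A spring always draws it home: about 4.2 N at home, rising 70 N per m (8.4 N at 0.06), plus 0.4 N of friction.
- pocket (a point): Floor centre of the carriage's pocket; moves with the carriage; axes as the track's. Pocket 48 mm along x, 30 mm along y (2 mm clear around the foot), 10 mm deep, in a black plate 72 x 76 mm whose top is 34 mm above the bench. The foot's long direction (block y) goes along the track's x, either way round.
- tab_grip (a point): Middle of the carriage's upright tab (carriage_c6): steel plate 12 mm thick (along track x), 34 mm wide (y), top 84 mm above the bench. The point is 64 mm above the bench, 20 mm below the tab's top, 115 mm to the track's -x of the pocket centre; moves with the carriage. A flat bar, top 28 mm above the bench, joins tab and plate.
- carriage_mark (a point): Outer end of the white line on the carriage plate, at its -y edge, level with the pocket centre along the track; axes as the track's; moves with the carriage.
- reader_mark (a point): Tip of the reader head's steel pointer, 36 mm above the bench at the carriage plate's -y edge; axes as the track's; fixed, 45 to 75 mm to the track's -x of the home mark. Reader: white housing 56 (x) x 50 x 88 mm tall, 26 to 76 mm to -y of the tip. At the mark, carriage_mark and this point agree along the track's x.
- tube_rack: Bystander: steel tray 75 x 165 mm with ten capped tubes, 86 mm tall, 0.6 kg, loose. Origin under its centre.
- sample_pot: Bystander: closed clear pot, 56 mm across, 62 mm tall, loose. Origin under its centre.
- tip_box: Bystander: closed box 85 x 120 mm, 54 mm tall, loose. Origin under its centre.
Mind the look-alikes: they are no part of the job. Of the things that look like the check_block, the larger one is meant.

How it is judged (in metres and radians):
On the way, in this order (a step that is already met when the one before it is completed fails the run):
1. the block stands foot down, fully home in the pocket of the carriage at home, and is let go (horizontal distance between check_block and pocket below 0.004 m and z of check_block in the frame of pocket below 0.003 m and angle between check_block's own z axis and vertical below 0.1 rad and angle between the y axis of check_block and the x axis of pocket, either way round below 0.15 rad and value of joint carriage below 0.02 m and contact force between check_block and the arm below 0.2 N and contact force between check_block and the fingers below 0.2 N), for 0.2 s.
2. the carriage is pulled out to the pointer by its tab (x of carriage_mark in the frame of reader_mark between -0.005 and 0.005 m and contact force between the fingers and carriage_c6 above 1 N), for 0.3 s.
At the end, for the whole second after the job is handed in: For the last second the fingers hold the tab (over 1 N), the carriage is still, its line within 5 mm of the pointer; the untouched block stands foot down in the pocket: within 4 mm of centre, 3 mm of the floor, 0.1 rad of upright, its foot along the pocket within 0.15 rad (all of step 2 and velocity of joint carriage between -0.01 and 0.01 m/s and horizontal distance between check_block and pocket below 0.004 m and z of check_block in the frame of pocket below 0.003 m and angle between check_block's own z axis and vertical below 0.1 rad and angle between the y axis of check_block and the x axis of pocket, either way round below 0.15 rad and contact force between check_block and the arm below 0.2 N and contact force between check_block and the fingers below 0.2 N); the arm keeps its last pose, push and grip.
It fails at once if the tube rack, the sample pot or the tip box is moved by more than 15 mm (distance of any of tube_rack, sample_pot, tip_box from where it was at the start of the episode above 0.015 m).
It also fails if it takes over 48 s, if anything falls off the work surface, if the arm or the gripper's body presses on something with over 40 N, if the wrist force passes 120 N, or if a joint passes its speed limit or range.

## Working session

There is one attempt and no reset: what is moved stays moved. The work goes in short steps, Python scripts to look and compute and a tool call to move; the robot and the scene stay as the last step left them, time stands still between calls to the robot, and variables do not carry over. Pictures are saved under pics/ and viewed, and the job is handed in when it is done.

Besides the shell and the picture viewer there is one more tool, called after ">>>" as name(argument=value, ...), one argument or row to a line, values as JSON. move_arm: Moves the arm, as the interface text tells. Its arguments: {"type":"object","properties":{"deltas":{"type":"string"},"grip":{"type":"number"}},"required":["deltas"]}

```bash
mkdir -p pics; cat > h.py <<'E'
import numpy as np, cv2
from scipy.spatial.transform import Rotation as R
from bench import telemetry, eyes, arm
def world(p,u,v,z=None):
    # pixel + depth -> world
    d=p["range_z"][int(round(v)),int(round(u))] if z is None else z
    c=np.array([(u-p["cx"])/p["fx"]*d, -(v-p["cy"])/p["fy"]*d, -d])
    return R.from_quat(p["orientation"]).apply(c)+np.array(p["origin"])
def cloud(p):
    h,w=p["range_z"].shape; u,v=np.meshgrid(np.arange(w),np.arange(h)); d=p["range_z"].astype(float)
    c=np.stack([(u-p["cx"])/p["fx"]*d, -(v-p["cy"])/p["fy"]*d, -d],-1)
    q=R.from_quat(p["orientation"]).apply(c.reshape(-1,3))+np.array(p["origin"])
    q[d.reshape(-1)==0]=np.nan
    return q.reshape(h,w,3)
def plane(p,u,v,zw):
    r=R.from_quat(p["orientation"]).apply([(u-p["cx"])/p["fx"],-(v-p["cy"])/p["fy"],-1]); o=np.array(p["origin"])
    return o+r*(zw-o[2])/r[2]
E
python3 - <<'E'
from h import *
print(telemetry.read_state())
for n in("side","top"):
    p=eyes.get_image(n); print(n,{k:p[k] for k in p if k not in("pixels","range_z")})
    cv2.imwrite(f"pics/{n}0.png",p["pixels"]); np.savez(f"{n}0.npz",**p)
    for t in("check_block","rest","track","carriage","tab_grip","carriage_mark","reader_mark","tube_rack","sample_pot","tip_box"):
        try: print(t,[(np.round(b["point"]),round(b["p"],2)) for b in eyes.boxes_of(p,t)])
        except Exception as e: print(t,e)
E
```

```text
{'clock': 0.0, 'joints': array([-8.46389795e-01,  3.85561448e-01,  6.61136342e-03, -5.18447951e-04,
       -1.19400144e+00, -2.58561400e-01]), 'joint_vel': array([ 1.18214693e-03, -9.19253235e-05, -1.52610264e-04, -7.03938129e-04,
       -8.44641956e-04, -7.61488315e-04]), 'joint_efforts': array([ 1.95543362e-03, -3.92291558e+01,  1.88406318e+01,  4.18618217e+00,
       -4.56388952e-03, -6.68860125e-06]), 'position': array([ 280.46779127, -557.87195005,  230.21008996]), 'ee_rot': array([-2.30728952e-01,  9.73017436e-01,  1.06375245e-03, -2.96138433e-04]), 'contact_force': array([ 0.35990012, -0.0619684 ,  0.00865432]), 'wrist_torque': array([-0.05903772,  0.02984559, -0.01046773]), 'gripper_width': 85.52011729154276}
side {'fx': 373.84860513549074, 'fy': 373.84860513549074, 'cx': 323.92488111983056, 'cy': 201.741395098684, 'origin': array([503.63986987, 680.73873373, 781.39839344]), 'orientation': array([-0.0300873 ,  0.37597664,  0.92354746, -0.06925609]), 'shot': 1}
check_block [(array([571., 181.,  61.]), 0.62), (array([583., 279.,  20.]), 0.59)]
rest [(array([554., 180.,   9.]), 
[... 577 characters left out ...]
02.27129913517908, 'origin': array([ 382.82386303,   26.21830047, 1190.55401816]), 'orientation': array([ 0.06885118, -0.06804825, -0.6960158 ,  0.71147098]), 'shot': 2}
check_block [(array([576., 274.,  19.]), 0.4)]
rest [(array([539., 158.,  13.]), 0.62), (array([622., -76.,  37.]), 0.6)]
track [(array([566., -78.,  22.]), 0.68)]
carriage [(array([620., -79.,  37.]), 0.62)]
tab_grip [(array([624., -82.,  35.]), 0.63), (array([ 570., -162.,   82.]), 0.25)]
carriage_mark [(array([627., -78.,  36.]), 0.56)]
reader_mark [(array([ 567., -163.,   85.]), 0.88)]
tube_rack [(array([623., 465.,  47.]), 0.7)]
sample_pot [(array([ 477., -402.,   63.]), 0.6)]
tip_box [(array([744., 162.,  56.]), 0.89)]
```

View pics/side0.png

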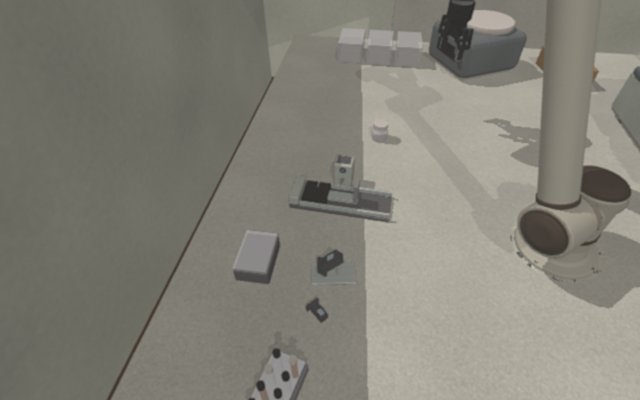

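View pics/top0.png

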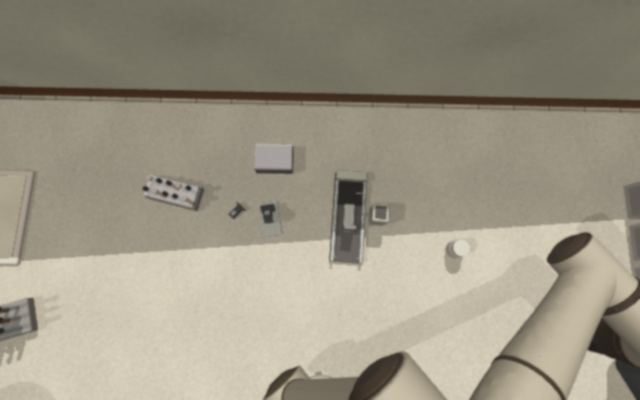

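Candidates for check_block: the dark block on the rest, side (330,262) / top (269,212), and a smaller loose one lying on the bench, side (317,309) / top (236,210). By the description I choose the one on the rest. I'll check it in close crops.

```bash
python3 - <<'E'
import cv2,numpy as np
s=cv2.imread("pics/side0.png");t=cv2.imread("pics/top0.png")
a=cv2.resize(s[225:335,270:380],(600,600),interpolation=cv2.INTER_CUBIC)[:, :400]
cv2.imwrite("pics/c1.png",cv2.resize(s[235:325,290:380],(400,400),interpolation=cv2.INTER_CUBIC))
a=cv2.resize(s[235:325,290:370],(400,450),interpolation=cv2.INTER_CUBIC)
b=cv2.resize(t[180:250,220:290],(400,450),interpolation=cv2.INTER_CUBIC)
cv2.imwrite("pics/c1.png",np.hstack([a,b]))
a=cv2.resize(s[145:225,280:400],(600,400),interpolation=cv2.INTER_CUBIC)
cv2.imwrite("pics/c2.png",a)
b=cv2.resize(t[160:275,310:400],(450,575),interpolation=cv2.INTER_CUBIC)
cv2.imwrite("pics/c3.png",b)
E
```

```text
(no output)
```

View pics/c1.png

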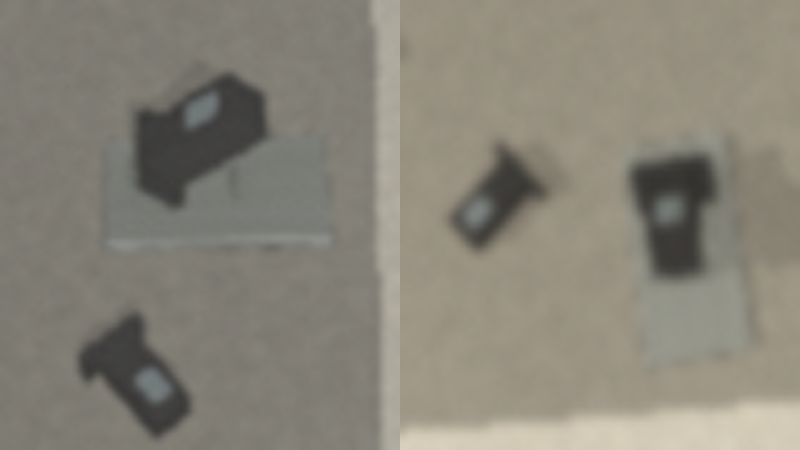

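View pics/c2.png

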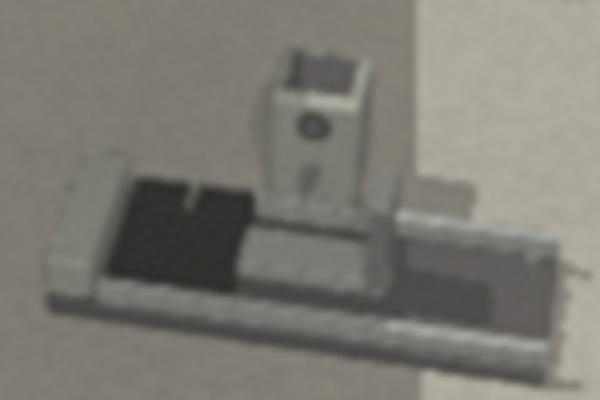

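View pics/c3.png

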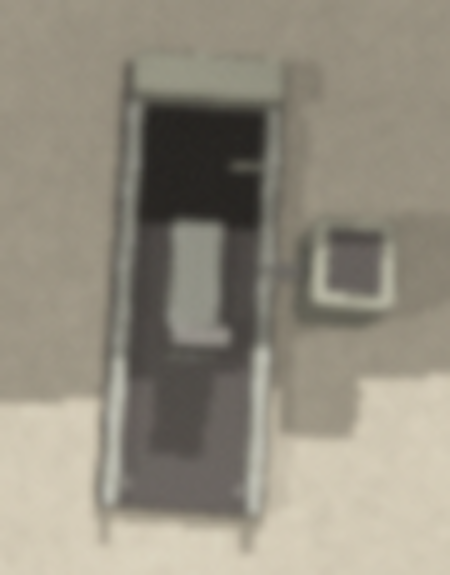

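The left crop shows the block on the rest with its wide foot at the far end. It is clearly larger than the loose one, so the choice holds. In c2/c3 the white mark on the carriage plate is at about top (359,193) and the pointer at about top (365,214). Now I'll measure the poses from depth.

```bash
python3 - <<'E'
from h import *
for n in("side","top"):
    p=dict(np.load(f"{n}0.npz")); c=cloud(p)
    def rect(name,lo,hi,zl,zh):
        m=np.all((c[...,:2]>lo)&(c[...,:2]<hi),-1)&(c[...,2]>zl)&(c[...,2]<zh)
        q=c[m]
        if len(q)<5: print(n,name,len(q));return
        r=cv2.minAreaRect(q[:,:2].astype(np.float32))
        print(n,name,len(q),np.round(r[0],1),np.round(r[1],1),round(r[2],1),"medz",np.round(np.median(q[:,2]),1),"sd",np.round(q[:,2].std(),1))
    rect("bench",(480,0),(520,100),-20,20)
    rect("track",(380,-160),(740,0),8,60)
    rect("track2",(380,-135),(740,0),8,60)
    rect("housing",(640,-140),(740,0),38.5,50)
    rect("plate",(540,-130),(740,-10),31,37)
    rect("rest",(460,110),(640,215),4,14)
    rect("block",(460,110),(640,215),20,100)
    rect("small",(540,230),(620,320),8,60)
    rect("reader",(530,-230),(620,-125),80,95)
    rect("tab",(460,-130),(560,-20),60,95)
    rect("tipbox",(680,80),(800,260),47,62)
    rect("pot",(430,-450),(540,-340),45,75)
E
```

```text
side bench 449 [500.   49.9] [99.8 39.8] 89.8 medz 0.9 sd 1.4
side track 3144 [573.5 -93. ] [136.1 284.6] 86.7 medz 24.6 sd 11.0
side track2 2925 [574.3 -79. ] [108.2 284.6] 86.7 medz 24.0 sd 10.2
side housing 223 [692.9 -80.2] [92.6 71.6] 68.2 medz 42.9 sd 1.6
side plate 384 [637.7 -87.4] [163.3  91.6] 4.4 medz 34.7 sd 1.5
side rest 699 [549.1 165. ] [ 95.9 156.4] 88.5 medz 8.6 sd 1.5
side block 510 [572.3 172.7] [61.8 45. ] 6.7 medz 57.1 sd 17.1
side small 252 [584.4 277.6] [32.6 48.6] 45.5 medz 20.2 sd 3.5
side reader 220 [ 577.4 -165.6] [49.5 55.6] 87.9 medz 87.5 sd 2.6
side tab 70 [531.9 -75.4] [35.4 12. ] 86.7 medz 83.1 sd 8.1
side tipbox 1392 [752.8 163.9] [ 82.9 119. ] 0.5 medz 54.6 sd 1.7
side pot 154 [ 479.4 -409.7] [50.5 47.6] 81.7 medz 62.3 sd 5.4
top bench 395 [500.   49.2] [98.4 39. ] 88.9 medz -1.3 sd 2.3
top track 2824 [570.8 -93.4] [133.9 285.6] 86.9 medz 22.5 sd 10.7
top track2 2771 [571.5 -80.1] [107.3 285.6] 86.9 medz 22.4 sd 10.5
top housing 199 [698.4 -84.9] [92.3 27.8] 86.3 medz 41.3 sd 1.6
top plate 352 [632.1 -85.8] [172.8  86.9] 5.0 medz 33.4 sd 1.6
top rest 387 [549.2 163.5] [ 92.1 177.6] 88.9 medz 6.8 sd 1.9
top block 215 [568.8 171.2] [61.1 44.2] 8.9 medz 64.5 sd 16.2
top small 111 [581.3 276.8] [32.9 44. ] 46.9 medz 19.1 sd 3.1
top reader 285 [ 573.7 -167.1] [48.7 54.9] 85.3 medz 85.4 sd 2.3
top tab 58 [528.8 -75.8] [32.4 12.1] 86.9 medz 82.2 sd 5.5
top tipbox 950 [750.6 162.6] [ 84.5 118.2] 0.5 medz 52.4 sd 2.2
top pot 244 [ 476.8 -409.2] [48.7 47.3] 37.1 medz 60.7 sd 3.6
```

```bash
cat > fit.py <<'E'
from h import *
from scipy.optimize import minimize
def rays(p,roi):
    u0,u1,v0,v1=roi
    u,v=np.meshgrid(np.arange(u0,u1),np.arange(v0,v1))
    d=np.stack([(u-p["cx"])/p["fx"],-(v-p["cy"])/p["fy"],-np.ones(u.shape)],-1)
    return R.from_quat(p["orientation"]).apply(d.reshape(-1,3)), p["range_z"][v0:v1,u0:u1].reshape(-1).astype(float)
def cast(o,d,boxes):
    # boxes: (center, half, Rot(3x3)); returns depth (param t = optical depth)
    t=-o[2]/d[:,2]
    for c,h,M in boxes:
        oo=M.T@(o-c); dd=d@M
        with np.errstate(divide='ignore',invalid='ignore'):
            a=(-h-oo)/dd; b=(h-oo)/dd
        lo=np.minimum(a,b).max(1); hi=np.maximum(a,b).min(1)
        t=np.where((lo<hi)&(lo>0),np.minimum(t,lo),t)
    return t
def Rz(a): return R.from_euler('z',a).as_matrix()
def track(x,y,yaw,rd=60,pull=0,block=False):
    M=Rz(yaw); T=np.array([x,y,0]); B=[]
    def bx(x0,x1,y0,y1,z0,z1): B.append((T+M@np.array([(x0+x1)/2,(y0+y1)/2,(z0+z1)/2]),np.array([x1-x0,y1-y0,z1-z0])/2,M))
    bx(-215,70,-52,52,0,12); bx(-215,70,40,48,0,26); bx(-215,70,-48,-40,0,26); bx(42,70,-52,52,0,42)
    bx(-36-pull,36-pull,-38,38,12,34); bx(-115-pull,-36-pull,-13,13,12,28); bx(-121-pull,-109-pull,-17,17,12,84)
    bx(-rd-28,-rd+28,-38-76,-38-26,0,88)
    return B
def rest(x,y,yaw):
    M=Rz(yaw);T=np.array([x,y,0.]);B=[(T+[0,0,4],np.array([55,30,4.]),M)]
    # block: z leans to -x
    Mb=M@R.from_euler('y',-45,degrees=True).as_matrix()
    o=T+M@np.array([30,0,32.])
    B.append((o+Mb@np.array([0,0,4]),np.array([13,22,4.]),Mb)); B.append((o+Mb@np.array([0,0,35]),np.array([13,13,27.]),Mb))
    return B
def fit(p,roi,model,x0,zb=True,cap=12,verbose=True):
    d,z=rays(p,roi); ok=z>0; o=np.array(p["origin"],float)
    def f(q):
        oo=o+np.array([0,0,q[-1]])
        e=np.abs(cast(oo,d,model(*q[:-1]))-z)[ok]
        return np.minimum(e,cap).mean()
    best=None
    for s in range(3):
        x=np.array(list(x0)+[0.]) if best is None else best.x
        st=np.array([6,6,.06]+[6]*(len(x)-4)+[3])*(1 if s==0 else .4)
        sim=np.vstack([x]+[x+np.eye(len(x))[i]*st[i] for i in range(len(x))])
        best=minimize(f,x,method="Nelder-Mead",options=dict(initial_simplex=sim,xatol=.02,fatol=1e-4,maxiter=600))
    return best.x,best.fun
def roi_of(p,lo,hi):
    c=[]
    for X in(lo[0],hi[0]):
        for Y in(lo[1],hi[1]):
            for Z in(0,90):
                q=R.from_quat(p["orientation"]).inv().apply(np.array([X,Y,Z])-p["origin"])
                c.append([p["cx"]+p["fx"]*q[0]/-q[2],p["cy"]+p["fy"]*q[1]/q[2]])
    c=np.array(c); return [int(max(0,c[:,0].min())),int(min(640,c[:,0].max())),int(max(0,c[:,1].min())),int(min(400,c[:,1].max()))]
E
python3 - <<'E'
from fit import *
for n in("side","top"):
    p=dict(np.load(f"{n}0.npz"))
    print(n,"track",*map(lambda a:np.round(a,3),fit(p,roi_of(p,(440,-230),(730,-20)),track,[645,-83,-.057,60])))
    print(n,"rest",*map(lambda a:np.round(a,3),fit(p,roi_of(p,(480,125),(625,210)),rest,[547,170,0.1])))
E
```

```text
side track [ 6.46931e+02 -8.33310e+01 -5.60000e-02  6.43170e+01 -1.23200e+00] 2.094
side rest [ 5.63348e+02  1.68946e+02  1.77000e-01 -7.59000e-01] 1.515
top track [ 6.43903e+02 -8.23520e+01 -5.30000e-02  6.46280e+01  1.39000e+00] 2.225
top rest [5.60742e+02 1.69372e+02 1.79000e-01 1.41400e+00] 1.881
```

Both cameras agree on the scene to about 3 mm, so I take the mean: track origin (645.4,-82.9), yaw -0.055; rest (562.0,169.2), yaw 0.178; reader about 64.5 mm out.

The tool would need a 45° outward pitch to grip along the column, which is likely past joint 5's range. So I'll grip the y faces with the tool vertical. Placing then has the tool tilted 45° sideways, with the shank leaning to +y, away from the reader.

```bash
cat > plan.py <<'E'
from h import *
import sys
def sim(p,Rm,rows):
    p=np.array(p,float)
    for r in rows:
        p=p+Rm.apply(np.array(r[:3])*10); Rm=Rm*R.from_rotvec(r[3:])
    return p,Rm
def down(yaw_y):  # tool down with tool y at yaw
    y=np.array([np.cos(yaw_y),np.sin(yaw_y),0]);z=np.array([0,0,-1.]);x=np.cross(y,z)
    return R.from_matrix(np.stack([x,y,z],1))
def delta(pt,Rt):
    s=telemetry.read_state(); Rc=R.from_quat(s["ee_rot"])
    print("pos",np.round(s["position"],1),"F",np.round(s["contact_force"],1),"w",round(s["gripper_width"],1),"t",s["clock"],"j",np.round(s["joints"],2))
    print("shift in current tool axes cm",np.round(Rc.inv().apply(np.array(pt)-s["position"])/10,3),"in target axes",np.round(Rt.inv().apply(np.array(pt)-s["position"])/10,3),"rotvec tool",np.round((Rc.inv()*Rt).as_rotvec(),4))
E
cat > geo.py <<'E'
from plan import *
TX,TY,TW=645.4,-82.9,-.0545
RX,RY,RW=562.0,169.2,.178
Rg=down(np.pi/2+RW)
Mb=R.from_euler('z',RW)*R.from_euler('y',-45,degrees=True)
o=np.array([RX,RY,0])+R.from_euler('z',RW).apply([30,0,32])
g=o+Mb.apply([0,0,40])
tcp_g=g-Rg.apply([0,0,-19])
E
python3 - <<'E'
from geo import *
print(tcp_g); delta(tcp_g+[0,0,110],Rg)
E
```

```text
[563.68861987 169.50378956  41.28427125]
pos [ 280.7 -558.4  231.3] F [ 0.6 -1.2  0.1] w 85.6 t 1.1 j [-0.85  0.38  0.01 -0.   -1.19 -0.26]
shift in current tool axes cm [-57.973  52.328   8.003] in target axes [-40.737  66.63    8.004] rotvec tool [-0.      0.      0.2878]
```

>>> move_arm(
  deltas="0 0 0 0 0 0.144;0 0 0 0 0 0.144;-2 3.3 0 0 0 0;-2 3.3 0 0 0 0;-2 3.3 0 0 0 0;-2 3.3 0 0 0 0;-2 3.3 0 0 0 0;-2 3.3 0 0 0 0;-2 3.3 0 0 0 0;-2 3.3 0 0 0 0;-2 3.3 0 0 0 0;-2 3.3 0 0 0 0",
  grip=6.0,
)

```text
clock: 2.6
position: [419.6, -197.0, 231.6]
ee_rot: [-0.089, 0.996, -0.0, 0.0]
contact_force: [0.5, 0.4, 0.5]
gripper_width: 60.0
```

>>> move_arm(
  deltas="-2 3.3 0 0 0 0;-2 3.3 0 0 0 0;-2 3.3 0 0 0 0;-2 3.3 0 0 0 0;-2 3.3 0 0 0 0;-2 3.3 0 0 0 0;-2 3.3 0 0 0 0;-2 3.3 1 0 0 0;-2 3.3 2 0 0 0;-2 3.3 2 0 0 0;0 0 2 0 0 0;0 0 1 0 0 0",
)

```text
clock: 4.1
position: [557.2, 162.1, 149.9]
ee_rot: [-0.089, 0.996, -0.0, -0.001]
contact_force: [-0.9, -0.3, -0.5]
gripper_width: 60.1
```

```bash
python3 - <<'E'
from geo import *
p=eyes.get_image("side"); cv2.imwrite("pics/s1.png",cv2.resize(p["pixels"][180:330,230:430],(800,600),interpolation=cv2.INTER_CUBIC))
p=eyes.get_image("top"); cv2.imwrite("pics/t1.png",cv2.resize(p["pixels"][130:280,180:380],(800,600),interpolation=cv2.INTER_CUBIC))
delta(tcp_g+[0,0,0],Rg)
E
```

```text
pos [557.1 161.4 150.3] F [0.2 0.2 0.5] w 60.0 t 4.2 j [ 0.56  0.38 -0.22 -0.   -0.98 -1.95]
shift in current tool axes cm [-0.82   0.691 10.9  ] in target axes [-0.796  0.682 10.903] rotvec tool [-0.0008 -0.0023 -0.0006]
```

View pics/s1.png

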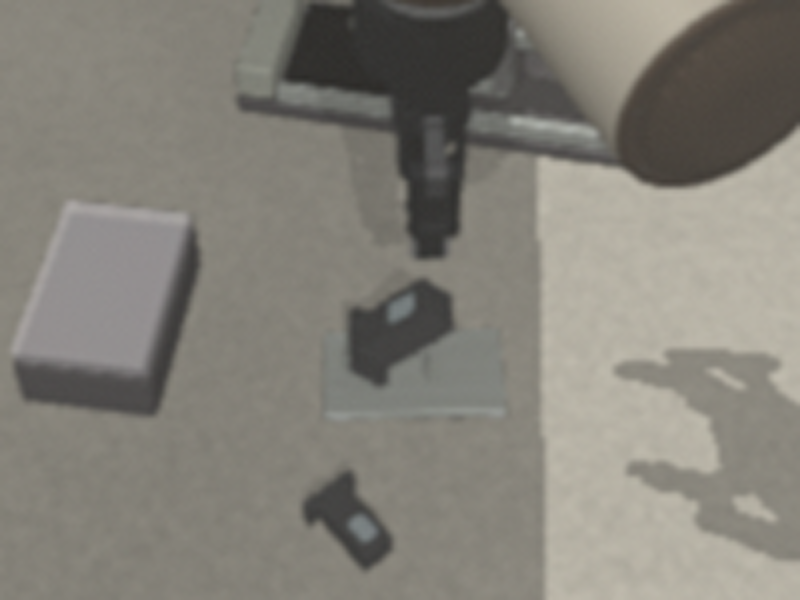

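The picture shows the gripper (tip at crop (430,245)) directly above the block at crop (400,325), and nothing is in the way. Now I descend.

>>> move_arm(
  deltas="-0.8 0.69 0 0 0 0;0 0 2 0 0 0;0 0 2 0 0 0;0 0 2 0 0 0;0 0 2 0 0 0;0 0 1.5 0 0 0;0 0 1 0 0 0;0 0 0.4 0 0 0;0 0 0 0 0 0",
)

```text
clock: 5.32
position: [564.6, 170.3, 42.5]
ee_rot: [-0.089, 0.996, 0.0, 0.0]
contact_force: [-0.3, -0.3, 0.1]
gripper_width: 59.8
```

```bash
python3 - <<'E'
from geo import *
p=eyes.get_image("side"); cv2.imwrite("pics/s2.png",cv2.resize(p["pixels"][220:320,270:403],(798,600),interpolation=cv2.INTER_CUBIC))
delta(tcp_g+[0,0,0],Rg)
E
```

```text
pos [564.8 170.4  42.8] F [-0.3 -0.5  0.5] w 60.0 t 5.375 j [ 0.57  0.52 -0.3   0.   -0.74 -1.96]
shift in current tool axes cm [ 0.12  -0.065  0.153] in target axes [ 0.12  -0.065  0.153] rotvec tool [0.0002 0.001  0.    ]
```

View pics/s2.png

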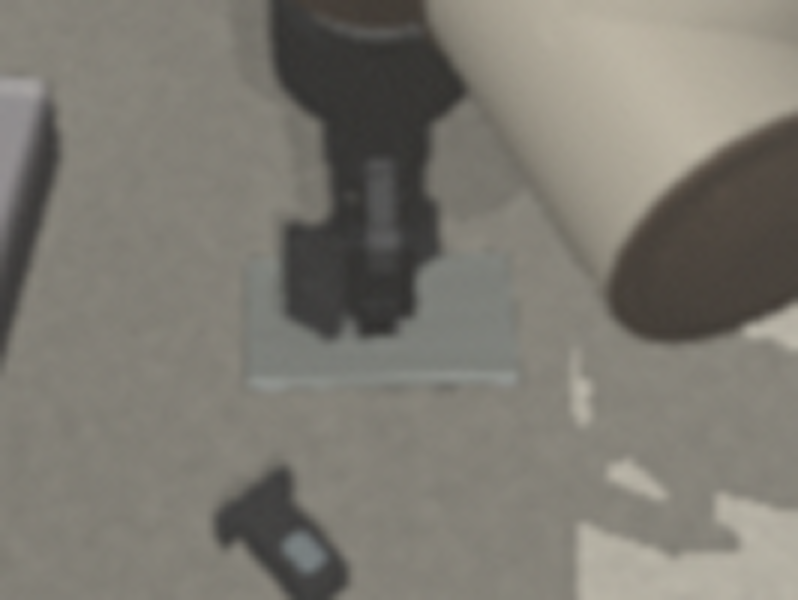

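The finger is over the middle of the column, with the foot free on the left at crop (320,290). I'll close the gripper.

>>> move_arm(
  deltas="0 0 0 0 0 0;0 0 0 0 0 0;0 0 0 0 0 0;0 0 0 0 0 0;0 0 0 0 0 0;0 0 0 0 0 0",
  grip=0,
)

```text
clock: 6.12
position: [564.6, 170.3, 42.9]
ee_rot: [-0.089, 0.996, 0.0, 0.0]
contact_force: [-1.3, 0.7, 5.7]
gripper_width: 25.2
```

>>> move_arm(
  deltas="0 0 -0.5 0 0 0;0 0 -1.5 0 0 0;0 0 -2.5 0 0 0;0 0 -3 0 0 0;0 0 -3 0 0 0;0 0 -3 0 0 0;0 0 -2 0 0 0;0 0 0 0 0 0",
)

```text
clock: 7.12
position: [565.1, 170.5, 199.6]
ee_rot: [-0.089, 0.996, 0.001, 0.002]
contact_force: [0.0, 0.3, -2.0]
gripper_width: 24.9
```

```bash
python3 - <<'E'
from geo import *
p=eyes.get_image("side"); np.savez("side3.npz",**p); cv2.imwrite("pics/s3.png",cv2.resize(p["pixels"][160:310,230:430],(800,600),interpolation=cv2.INTER_CUBIC))
s=telemetry.read_state(); print(s)
E
```

```text
{'clock': 7.175, 'joints': array([ 5.67342983e-01,  3.49279564e-01, -1.33353280e-01, -5.42866205e-04,
       -1.08689866e+00, -1.96035490e+00]), 'joint_vel': array([-0.00034839,  0.0251428 , -0.03360604, -0.01002029,  0.00064513,
        0.00086431]), 'joint_efforts': array([ 3.19171129e-03, -3.84292173e+01,  1.92175859e+01,  4.37447280e+00,
        2.36102426e-02,  2.02318815e-04]), 'position': array([564.20150008, 170.20718032, 197.85167217]), 'ee_rot': array([-8.86495303e-02,  9.96062650e-01,  5.04525425e-04,  4.50739900e-04]), 'contact_force': array([ 0.003664  ,  0.10507413, -0.64498424]), 'wrist_torque': array([-0.02099064, -0.02164651, -0.02754956]), 'gripper_width': 25.646121151191952}
```

View pics/s3.png

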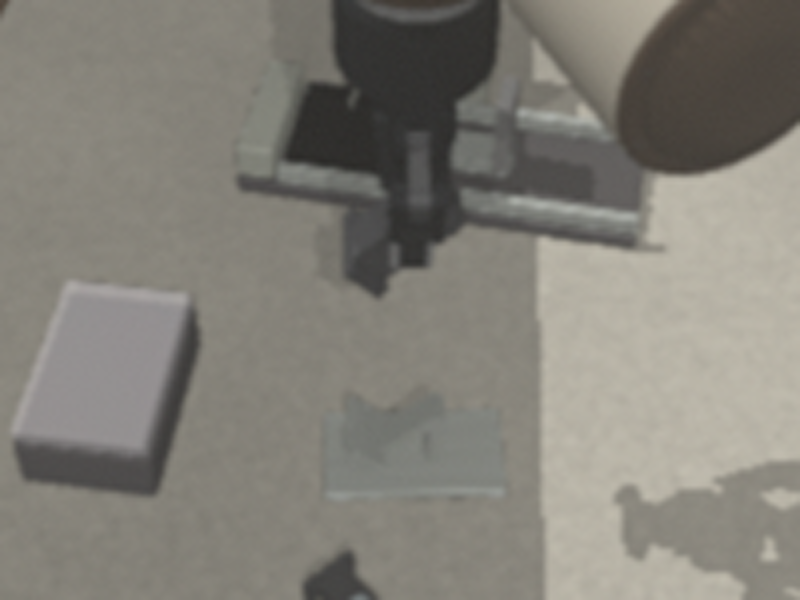

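The block is lifted and held: the foot hangs at crop (370,270) and the rest is empty. Next I plan the turn to upright and the transfer.

```bash
cat >> geo.py <<'E'
# in-hand: block in tool
Rgm=down(np.pi/2+RW); Pg=np.array([564.6,170.3,42.8])
rel_R=Rgm.inv()*Mb; rel_t=Rgm.inv().apply(o-Pg)
Bp=R.from_euler('z',TW+np.pi/2)
Rp=Bp*rel_R.inv()
pocket=np.array([TX,TY,24.])
def tcp_for(bo): return np.array(bo)-Rp.apply(rel_t)
E
python3 - <<'E'
from geo import *
print(np.round(rel_t,1),np.round(Rp.as_matrix(),3))
print(np.round(tcp_for(pocket),1)); delta(tcp_for(pocket+[0,0,90]),Rp)
E
```

```text
[-27.2  -0.6  10.8] [[-0.039 -0.999 -0.039]
 [-0.706  0.054 -0.706]
 [ 0.707  0.    -0.707]]
[644.1 -94.5  50.9]
pos [564.2 170.2 197.9] F [ 0.   0.1 -0.6] w 25.6 t 7.175 j [ 0.57  0.35 -0.13 -0.   -1.09 -1.96]
shift in current tool axes cm [ -3.189 -27.47    5.673] in target axes [14.353 -9.424 22.407] rotvec tool [ 0.5241  0.6637 -1.2651]
```

>>> move_arm(
  deltas="0 -2 -2 0.0437 0.0553 -0.1054;0 -2 -2 0.0437 0.0553 -0.1054;0 -2 0 0.0437 0.0553 -0.1054;0 -2 0 0.0437 0.0553 -0.1054;0 0 0 0.0437 0.0553 -0.1054;0 0 0 0.0437 0.0553 -0.1054;0 0 0 0.0437 0.0553 -0.1054;0 0 0 0.0437 0.0553 -0.1054;0 0 0 0.0437 0.0553 -0.1054;0 0 0 0.0437 0.0553 -0.1054;0 0 0 0.0437 0.0553 -0.1054;0 0 0 0.0437 0.0553 -0.1054",
)

```text
clock: 8.68
position: [591.3, 96.5, 239.8]
ee_rot: [-0.637, 0.668, -0.263, -0.28]
contact_force: [1.0, 0.2, -0.7]
gripper_width: 25.0
```

```bash
python3 - <<'E'
from geo import *
delta(tcp_for(pocket+[0,0,90]),Rp)
p=eyes.get_image("side"); cv2.imwrite("pics/s4.png",cv2.resize(p["pixels"][100:310,170:450],(800,600),interpolation=cv2.INTER_CUBIC))
E
```

```text
pos [591.3  96.5 239.8] F [ 1.   0.2 -0.7] w 25.0 t 8.675 j [ 0.67  0.52 -0.16  0.56 -1.49 -0.94]
shift in current tool axes cm [ 6.245 -6.294 20.296] in target axes [ 6.29  -6.318 20.274] rotvec tool [ 0.0006 -0.004   0.0058]
```

View pics/s4.png

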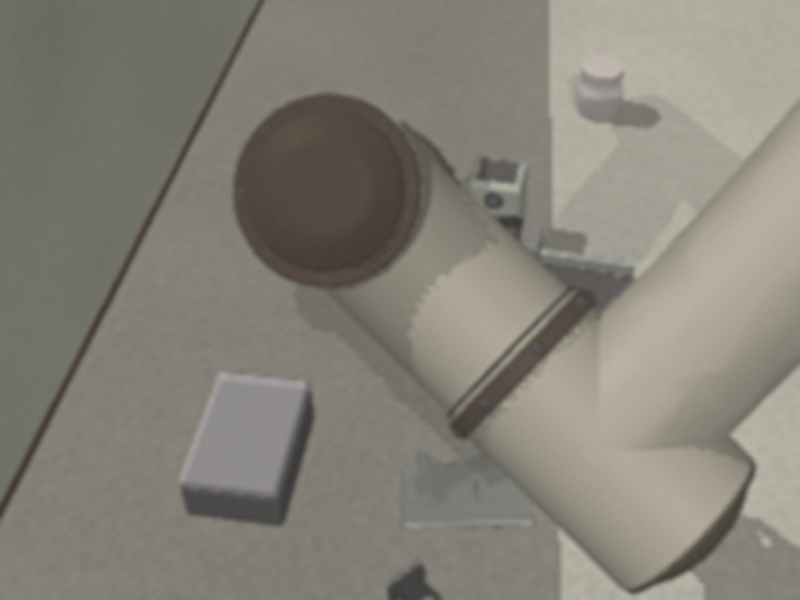

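>>> move_arm(
  deltas="0.7 -0.7 2.2 0.0006 -0.004 0.0058;0.7 -0.7 2.3 0 0 0;0.7 -0.7 2.3 0 0 0;0.7 -0.7 2.3 0 0 0;0.7 -0.7 2.3 0 0 0;0.7 -0.7 2.3 0 0 0;0.7 -0.7 2.3 0 0 0;0.7 -0.7 2.3 0 0 0;0.7 -0.7 2 0 0 0;0 0 0 0 0 0;0 0 0 0 0 0",
)

```text
clock: 10.1
position: [644.3, -94.5, 142.4]
ee_rot: [-0.634, 0.673, -0.263, -0.276]
contact_force: [-0.5, 0.5, -2.0]
gripper_width: 24.9
```

```bash
python3 - <<'E'
from geo import *
p=eyes.get_image("side"); np.savez("side5.npz",**p); cv2.imwrite("pics/s5.png",cv2.resize(p["pixels"][100:310,170:450],(800,600),interpolation=cv2.INTER_CUBIC))
p=eyes.get_image("top"); np.savez("top5.npz",**p);cv2.imwrite("pics/t5.png",cv2.resize(p["pixels"][150:270,290:450],(800,600),interpolation=cv2.INTER_CUBIC))
delta(tcp_for(pocket+[0,0,90]),Rp)
E
```

```text
pos [644.4 -94.  142.8] F [ 1.  -0.2 -1.2] w 25.2 t 10.2 j [ 0.34  0.59 -0.35  0.8  -1.14 -0.94]
shift in current tool axes cm [-0.095  0.026  0.169] in target axes [-0.095  0.025  0.168] rotvec tool [-0.0016  0.0031 -0.0055]
```

View pics/s5.png

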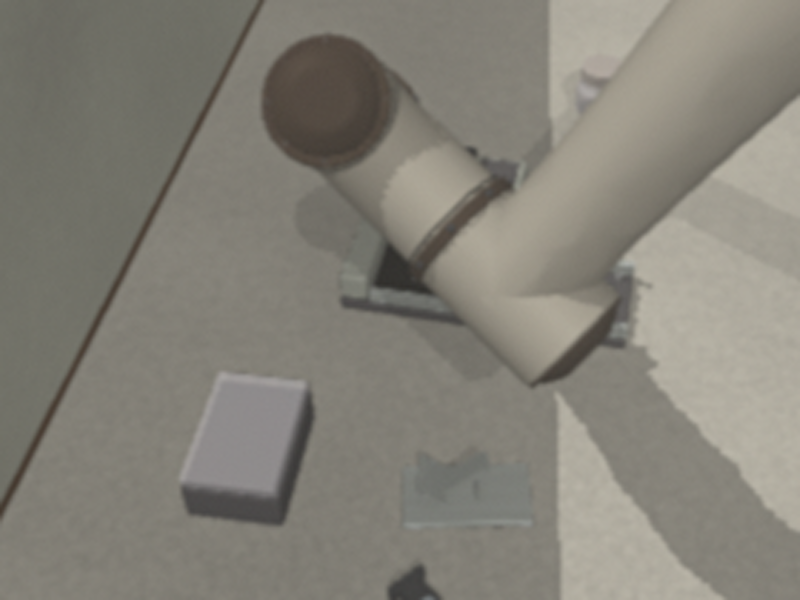

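View pics/t5.png

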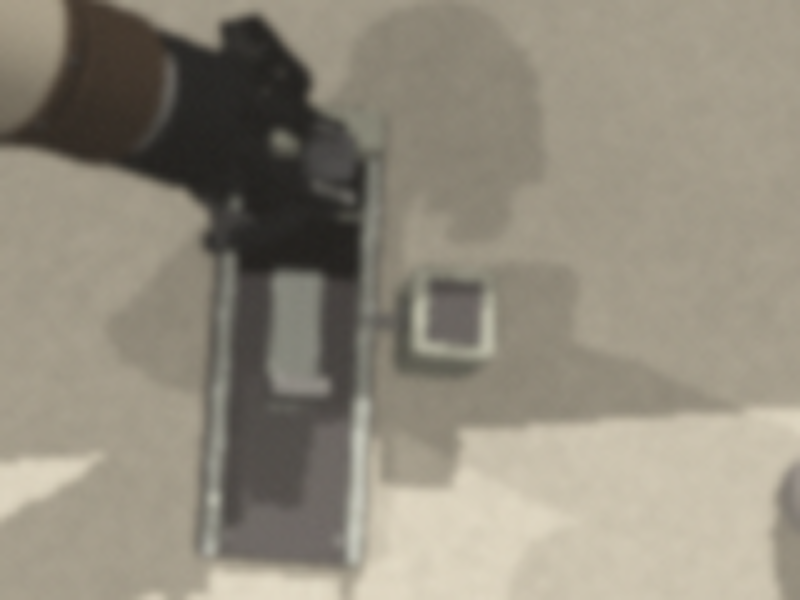

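The side view is blocked by the arm. In the top view (t5) the block's window (crop (285,143)) and foot show. I'll overlay the predicted block outline.

```bash
cat > ov.py <<'E'
from geo import *
def proj(p,X):
    q=R.from_quat(p["orientation"]).inv().apply(np.atleast_2d(X)-p["origin"])
    return np.stack([p["cx"]+p["fx"]*q[:,0]/-q[:,2],p["cy"]+p["fy"]*q[:,1]/q[:,2]],1)
def boxedges(lo,hi):
    c=np.array([[x,y,z] for x in(lo[0],hi[0]) for y in(lo[1],hi[1]) for z in(lo[2],hi[2])],float)
    e=[(i,j) for i in range(8) for j in range(i) if (np.abs(c[i]-c[j])>0).sum()==1]
    return c,e
def draw(p,bo,BR,fn,win,bias=(0,0,0),extra=None):
    u0,v0,w,h=win; s=800/w
    im=cv2.resize(p["pixels"][v0:v0+h,u0:u0+w],(800,int(h*s)),interpolation=cv2.INTER_CUBIC)
    im=cv2.convertScaleAbs(im,alpha=1.6,beta=15)
    L=[((-13,-22,0),(13,22,8),BR,bo,(0,255,255)),((-13,-13,8),(13,13,62),BR,bo,(0,255,0))]
    Tr=R.from_euler('z',TW); L+=[((-24,-15,0),(24,15,10),Tr,pocket,(255,0,255)),((-36,-38,10),(36,38,10.01),Tr,pocket,(255,0,0))]
    for lo,hi,Rm,t,col in L:
        c,e=boxedges(lo,hi); q=(proj(p,Rm.apply(c)+t+np.array(bias))-[u0-.5,v0-.5])*s
        for i,j in e: cv2.line(im,tuple(np.int32(q[i])),tuple(np.int32(q[j])),col,1)
    cv2.imwrite(fn,im)
E
python3 - <<'E'
from ov import *
p=dict(np.load("top5.npz")); s=telemetry.read_state()
Rt=R.from_quat(s["ee_rot"]); bo=s["position"]+Rt.apply(rel_t); print(bo, bo-pocket, (Rt*rel_R).as_matrix()[:,2])
draw(p,bo,Rt*rel_R,"pics/o5.png",(320,155,56,42),bias=(-1.5,.5,-1.4))
im=p["pixels"][155:197,320:376]; cv2.imwrite("pics/o5b.png",cv2.convertScaleAbs(cv2.resize(im,(800,600),interpolation=cv2.INTER_CUBIC),alpha=1.6,beta=15))
E
```

```text
[645.84955825 -82.3242689  115.90528371] [ 0.44955825  0.5757311  91.90528371] [-0.00520957 -0.00283269  0.99998242]
```

View pics/o5.png

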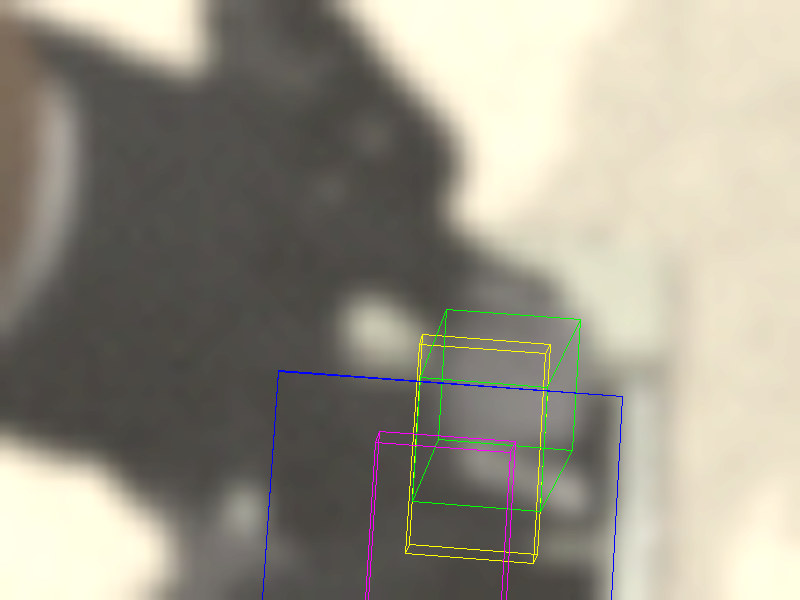

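View pics/o5b.png

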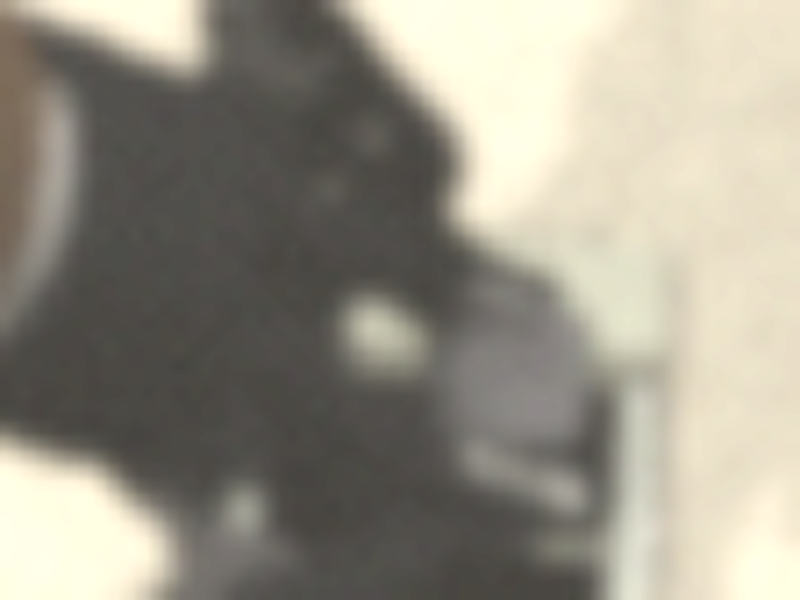

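The grey top face, crop (445–585, 315–450), nearly coincides with the predicted one (green). I'll quantify that with depth.

```bash
python3 - <<'E'
from ov import *
p=dict(np.load("top5.npz")); c=cloud(p)-np.array([-1.5,.5,-1.4])
for r in range(172,192): print(r,' '.join(f"{c[r,u,2]:4.0f}" for u in range(344,366)))
print('lum')
for r in range(172,192): print(r,' '.join(f"{int(p['pixels'][r,u].mean()):4d}" for u in range(344,366)))
c0=proj(p,np.array([[645.85,-82.3,178]])+[-1.5,.5,-1.4]);print(c0)
E
```

```text
172  214  211  208  205  206  193  190  188  186  176   43   42   39   43   40   44   42   43   41   41   36   43
173  214  213  208  208  202  190  188  187  185  184  169  167   45   44   40   44   39   45   43   41   45   38
174  206  195  199  198  197  193  191  185  183  181  167  170  165  160  158   46   42   38   42   38   42   44
175  204  172  175  177  179  180  184  184  183  174  174  173  166  159  158  156   42   42   48   38   44   42
176  205   40  166  167  169  170  170  170  173  178  175  173  165  170  160  156   41   41   41   39   42   41
177  203   41   41   41  165  166  165  165  179  177  178  177  179  178  178  177  178  156   46   44   43   42
178  203   40   40   44   44   40  157  165  178  179  178  178  175  176  177  181  175  154   41   42   40   39
179  202   33   37   34   34   40  122  171  176  180  179  179  179  177  177  179  179  153   39   46   40   42
180  202   21   24   23   30   23  126  170  176  182  177  175  179  182  180  176  178   39   36   35   40   41
181  211  205   33   18   13   11  135  168  179  181  179  180  179  178 
[... 2793 characters left out ...]
   38   37   37   38   42   49   65   76   72   66   62   57   56   52   45   42   58   89  112  114
187   36   35   35   36   38   39   41   47   62   76   77   75   70   64   63   58   50   45   59   90  113  113
188   36   36   36   36   37   37   38   42   51   63   69   71   74   75   80   79   68   52   61   92  114  116
189   36   35   36   35   36   35   36   37   40   45   50   55   62   70   82   90   81   60   64   93  116  116
190   36   35   36   37   38   36   35   37   37   38   40   42   47   53   65   76   74   60   67   97  119  118
191   35   36   37   39   38   39   39   38   38   37   37   39   40   44   50   57   57   57   75  104  122  122
[[355.08650425 180.94651886]]
```

```bash
python3 - <<'E'
from fit import *
from ov import *
p=dict(np.load("top5.npz")); o_=np.array(p["origin"],float)
BR=Bp.as_matrix()
tr=track(643.9,-82.35,-.0545,64.6)
def blk(bo): return [(bo+BR@np.array([0,0,4.]),np.array([13,22,4.]),BR),(bo+BR@np.array([0,0,35.]),np.array([13,13,27.]),BR)]
for roi in([351,367,177,186],[351,367,177,191],[352,367,176,186],[355,367,178,184]):
    d,z=rays(p,roi); ok=z>0
    def f(q,cap=12):
        return np.minimum(np.abs(cast(o_+[0,0,1.39],d,tr+blk(np.array([q[0],q[1],q[2]])))-z)[ok],cap).mean()
    best=min(((f((x,y,z_)),x,y,z_) for x in np.arange(639,650,.5) for y in np.arange(-89,-77,.5) for z_ in (114.5,116,117.5)))
    print(roi,best,f((644.4,-81.8,115.9)))
    print([(y,round(f((best[1],y,best[3])),2)) for y in np.arange(-88,-79,.5)])
E
```

```text
[351, 367, 177, 186] (np.float64(2.0000429674741116), np.float64(645.5), np.float64(-84.0), 116) 2.8808610599732476
[(np.float64(-88.0), np.float64(3.94)), (np.float64(-87.5), np.float64(3.68)), (np.float64(-87.0), np.float64(3.35)), (np.float64(-86.5), np.float64(3.12)), (np.float64(-86.0), np.float64(3.02)), (np.float64(-85.5), np.float64(2.84)), (np.float64(-85.0), np.float64(2.51)), (np.float64(-84.5), np.float64(2.13)), (np.float64(-84.0), np.float64(2.0)), (np.float64(-83.5), np.float64(2.2)), (np.float64(-83.0), np.float64(2.29)), (np.float64(-82.5), np.float64(2.59)), (np.float64(-82.0), np.float64(2.83)), (np.float64(-81.5), np.float64(2.97)), (np.float64(-81.0), np.float64(2.97)), (np.float64(-80.5), np.float64(2.97)), (np.float64(-80.0), np.float64(3.13)), (np.float64(-79.5), np.float64(3.33))]
[351, 367, 177, 191] (np.float64(3.6092484103496707), np.float64(643.5), np.float64(-84.0), 116) 4.2971295420467746
[(np.float64(-88.0), np.float64(4.97)), (np.float64(-87.5), np.float64(4.78)), (np.float64(-87.0), np.float64(4.6)), (np.float64(-86.5), np.float64(4.41)), (np.float64
[... 1468 characters left out ...]
[(np.float64(-88.0), np.float64(3.48)), (np.float64(-87.5), np.float64(2.96)), (np.float64(-87.0), np.float64(2.68)), (np.float64(-86.5), np.float64(2.68)), (np.float64(-86.0), np.float64(2.68)), (np.float64(-85.5), np.float64(2.68)), (np.float64(-85.0), np.float64(2.4)), (np.float64(-84.5), np.float64(2.11)), (np.float64(-84.0), np.float64(2.11)), (np.float64(-83.5), np.float64(2.11)), (np.float64(-83.0), np.float64(2.11)), (np.float64(-82.5), np.float64(2.11)), (np.float64(-82.0), np.float64(2.58)), (np.float64(-81.5), np.float64(3.02)), (np.float64(-81.0), np.float64(3.02)), (np.float64(-80.5), np.float64(3.02)), (np.float64(-80.0), np.float64(3.02)), (np.float64(-79.5), np.float64(3.3))]
```

```bash
cat > dw.py <<'E'
from ov import *
s=telemetry.read_state();Rt=R.from_quat(s["ee_rot"])
w=np.array(list(map(float,sys.argv[1:4])))
print("tool cm",np.round(Rt.inv().apply(w)/10,3),"ideal",np.round(Rp.inv().apply(w)/10,3),"rot",np.round((Rt.inv()*Rp).as_rotvec(),4))
b=s["position"]+Rt.apply(rel_t); print("tcp",s["position"],"bo-pocket",np.round(Bp.apply(Bp.inv().apply(b-pocket)),2),"F",np.round(s["contact_force"],2),"T",np.round(s["wrist_torque"],2),"w",s["gripper_width"],"t",s["clock"],s["joints"][3:])
E
python3 dw.py -0.4 1.2 -78
```

```text
tool cm [-5.581  0.086  5.45 ] ideal [-5.599  0.046  5.432] rot [-0.0016  0.0031 -0.0055]
tcp [644.42250775 -93.97502342 142.76812456] bo-pocket [ 0.45  0.58 91.91] F [ 0.99 -0.19 -1.2 ] T [ 1.71 -0.09  0.01] w 25.184648825973586 t 10.2 [ 0.79688128 -1.14225263 -0.94109055]
```

>>> move_arm(
  deltas="0 0 0 -0.0016 0.0031 -0.0055;-1.2 0 1.2 0 0 0;-1.2 0 1.2 0 0 0;-1.2 0.05 1.1 0 0 0;-1 0 1 0 0 0;-0.6 0 0.6 0 0 0;-0.4 0 0.33 0 0 0;0 0 0 0 0 0;0 0 0 0 0 0",
)

```text
clock: 11.32
position: [643.9, -93.3, 64.9]
ee_rot: [-0.635, 0.671, -0.263, -0.278]
contact_force: [0.3, -0.2, -1.5]
gripper_width: 25.4
```

```bash
python3 dw.py 0 0 -3; python3 - <<'E'
from ov import *
p=eyes.get_image("top"); np.savez("top6.npz",**p)
s=telemetry.read_state();Rt=R.from_quat(s["ee_rot"]); bo=s["position"]+Rt.apply(rel_t)
draw(p,bo,Rt*rel_R,"pics/o6.png",(320,165,56,42),bias=(-1.5,.5,-1.4))
c=cloud(p)
for r in range(178,196): print(r,' '.join(f"{c[r,u,2]:4.0f}" for u in range(344,366)))
E
```

```text
tool cm [-0.212  0.     0.212] ideal [-0.212 -0.     0.212] rot [ 0.0004 -0.0001 -0.0005]
tcp [643.87888048 -93.30512033  64.93087621] bo-pocket [-0.26  1.17 14.03] F [ 0.26 -0.24 -1.49] T [ 1.68 -0.08  0.02] w 25.401826339084007 t 11.325 [ 0.86508647 -1.03532281 -1.06363012]
178  127  122  114  114  107   99   38   42   39   42   41   41   45   40   41   39   42   41   40   41   42   42
179  127  128  112  110  111  105  100   37   38   41   39   38   40   40   41   41   39   42   36   36   40   41
180  128  125  120  113  108  105  103   89   87   30   30   35   29   32   36   39   34   34   40   39   39   36
181  125  125  120  114  105  105  103   90   91   86   82   74   17   20   23   21   20   25   26   23   23  nan
182   94   93   98  101  108  102   98   93   92   89   78   75   74   35   32   29   11   12   14    8   29   27
183   31   92   91   91   91   93   99   94   91   89   87   83   75   34   29   32   33   35   35   34   26   28
184   35   80   85   82   86  100   98   99   96  101  102   99   99   99   32   36   31   34   34   15   25   25
185   36   30   26   29  
[... 528 characters left out ...]
2   20   20   29
190  126  122   20   44   88  101  100   97  100  104   98   98   97  101   32   31   34   37   32   24   23   24
191  127  119  114  110   92   97  102  102  102  101  100   96   99   31   33   33   30  nan   34   24   22   22
192  123  124  109  112  105  103  101   94   96   95  101   96  101   31   32   31   32   30   29   21   23   23
193  123  117  113  109  104  102   98   93   87   85   86   86   87   35   31   37   34   36   32   20   25   27
194  111  115  111  109  105  103   90   93   91   90   85   82   75   73   34   31   31   32   32   29   23   24
195  102  105  105  108  104  100   90   88   83   81   86   81   79   71   37   37   32   33   35   28   22   24
```

View pics/o6.png

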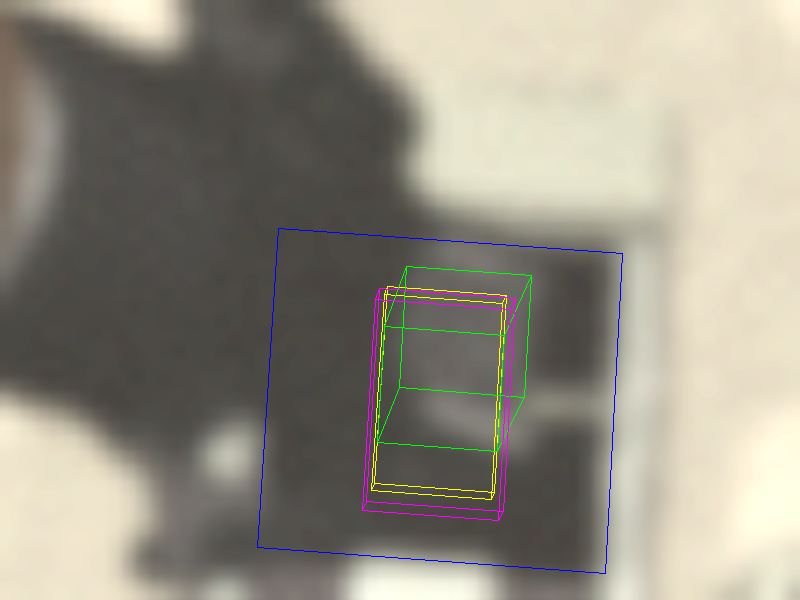

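```bash
python3 - <<'E'
from fit import *
from ov import proj
for n,q in(("side",(646.93,-83.33,-.056,64.3,-1.23)),("top",(643.9,-82.35,-.053,64.6,1.39))):
    p=dict(np.load(f"{n}0.npz")); o_=np.array(p["origin"])+[0,0,q[4]]
    # depth & luminance profile along track x at y=+25 (plate, not bar) , z=34 plane
    M=Rz(q[2])
    p2=dict(p); p2["origin"]=o_
    xs=np.arange(-60,80,1.)
    for off in(-26,22,28):
        lum=np.zeros(len(xs))
        X=np.array([q[0],q[1],0])+(M@np.stack([xs,np.full(len(xs),off),np.full(len(xs),34.)])).T
        uv=proj(p2,X).astype(np.float32)
        g=p["pixels"].mean(2).astype(np.float32)
        lum=cv2.remap(g,uv[:,0],uv[:,1],cv2.INTER_LINEAR).ravel()
        z=cv2.remap(p["range_z"],uv[:,0],uv[:,1],cv2.INTER_NEAREST).ravel()
        # height from depth
        h=[]
        for (u,v),d in zip(uv,z):
            c=np.array([(u-p["cx"])/p["fx"]*d,-(v-p["cy"])/p["fy"]*d,-d]); h.append((R.from_quat(p["orientation"]).apply(c)+o_)[2])
        print(n,"y",off)
        for i in range(0,140,2): print(int(xs[i]),int(lum[i]),int(h[i]),end=" | ")
        print()
E
```

```text
side y -26
-60 120 19 | -58 119 22 | -56 119 24 | -54 119 25 | -52 118 18 | -50 117 19 | -48 117 19 | -46 116 20 | -44 114 20 | -42 108 20 | -40 98 19 | -38 74 25 | -36 57 29 | -34 47 34 | -32 47 34 | -30 47 34 | -28 47 33 | -26 47 33 | -24 48 33 | -22 49 34 | -20 48 34 | -18 47 34 | -16 46 35 | -14 46 33 | -12 46 33 | -10 46 32 | -8 49 34 | -6 57 34 | -4 69 36 | -2 79 33 | 0 78 34 | 2 69 33 | 4 54 34 | 6 48 34 | 8 46 33 | 10 47 33 | 12 46 33 | 14 46 33 | 16 47 780 | 18 47 780 | 20 47 31 | 22 48 33 | 24 47 33 | 26 46 36 | 28 47 35 | 30 51 36 | 32 58 35 | 34 70 34 | 36 80 34 | 38 88 21 | 40 94 30 | 42 101 31 | 44 110 38 | 46 117 45 | 48 120 41 | 50 121 42 | 52 120 42 | 54 120 42 | 56 120 42 | 58 120 42 | 60 119 43 | 62 119 42 | 64 119 42 | 66 119 42 | 68 118 43 | 70 116 0 | 72 116 0 | 74 118 -1 | 76 119 2 | 78 120 2 | 
side y 22
-60 121 29 | -58 118 25 | -56 115 27 | -54 115 28 | -52 117 26 | -50 120 27 | -48 122 26 | -46 123 26 | -44 123 27 | -42 116 26 | -40 104 26 | -38 84 28 | -36 62 33 | -34 51 33 | -32 47 34 | -30 47 32 | -28 47 31 | -26 48 33 | -24 49 36 | -22 49 780 | -20 48 7
[... 3134 characters left out ...]
 -42 62 13 | -40 55 17 | -38 48 18 | -36 42 34 | -34 39 34 | -32 37 35 | -30 37 31 | -28 37 31 | -26 37 37 | -24 37 36 | -22 37 36 | -20 37 34 | -18 37 32 | -16 36 32 | -14 37 39 | -12 37 39 | -10 37 33 | -8 36 30 | -6 36 30 | -4 36 38 | -2 36 31 | 0 37 31 | 2 37 33 | 4 37 36 | 6 37 31 | 8 37 31 | 10 37 31 | 12 37 30 | 14 37 31 | 16 36 32 | 18 36 33 | 20 36 34 | 22 36 36 | 24 37 36 | 26 38 36 | 28 38 30 | 30 39 30 | 32 41 30 | 34 48 35 | 36 58 35 | 38 72 22 | 40 85 29 | 42 99 29 | 44 114 36 | 46 126 36 | 48 136 38 | 50 140 41 | 52 143 41 | 54 144 40 | 56 144 43 | 58 144 42 | 60 144 42 | 62 144 42 | 64 143 40 | 66 142 40 | 68 139 42 | 70 136 36 | 72 134 36 | 74 134 -1 | 76 136 0 | 78 137 -3 |
```

The overlay agrees to within about 1 mm: the foot (yellow) is inside the pocket (magenta). I'll lower it slowly and watch the force.

>>> move_arm(
  deltas="-0.1 0 0.1 0 0 0;-0.1 0 0.1 0 0 0;-0.1 0 0.1 0 0 0;-0.1 0 0.1 0 0 0;0 0 0 0 0 0",
)

```text
clock: 12.0
position: [643.5, -93.5, 58.6]
ee_rot: [-0.635, 0.671, -0.263, -0.279]
contact_force: [-0.5, 1.2, -1.3]
gripper_width: 25.2
```

```bash
python3 dw.py 0 0 -3
```

```text
tool cm [-0.212 -0.     0.212] ideal [-0.212 -0.     0.212] rot [ 0.0015 -0.0005  0.0003]
tcp [643.4519484  -93.48374355  58.58014007] bo-pocket [-0.72  0.98  7.67] F [-0.49  1.16 -1.33] T [ 1.67 -0.12 -0.03] w 25.179380528482387 t 12.0 [ 0.87085262 -1.02760933 -1.07324922]
```

>>> move_arm(
  deltas="-0.1 0 0.1 0 0 0;-0.1 0 0.1 0 0 0;-0.1 0 0.1 0 0 0;0 0 0 0 0 0",
)

```text
clock: 12.5
position: [643.5, -93.5, 54.4]
ee_rot: [-0.635, 0.671, -0.263, -0.279]
contact_force: [0.4, 0.6, -1.6]
gripper_width: 25.2
```

```bash
python3 dw.py 0 0 -3
```

```text
tool cm [-0.212 -0.     0.212] ideal [-0.212 -0.     0.212] rot [ 0.0014 -0.0005  0.0003]
tcp [643.46812221 -93.46503235  54.36622837] bo-pocket [-0.7   1.    3.46] F [ 0.38  0.63 -1.63] T [ 1.67 -0.09 -0.05] w 25.205489282247903 t 12.5 [ 0.87539175 -1.02203762 -1.0803916 ]
```

>>> move_arm(
  deltas="-0.07 0 0.07 0 0 0;-0.07 0 0.07 0 0 0;0 0 0 0 0 0",
)

```text
clock: 12.88
position: [643.5, -93.4, 52.4]
ee_rot: [-0.635, 0.671, -0.263, -0.278]
contact_force: [-0.4, 0.0, -1.3]
gripper_width: 25.4
```

```bash
python3 dw.py 0 0 -3
```

```text
tool cm [-0.212 -0.     0.212] ideal [-0.212 -0.     0.212] rot [ 0.0014 -0.0004  0.0003]
tcp [643.46753276 -93.44241446  52.44359106] bo-pocket [-0.7   1.03  1.54] F [-0.44  0.03 -1.27] T [ 1.69 -0.09  0.03] w 25.40619088417077 t 12.875 [ 0.87742887 -1.01939053 -1.08372479]
```

>>> move_arm(
  deltas="-0.05 0 0.05 0 0 0;-0.05 0 0.05 0 0 0;0 0 0 0 0 0",
)

```text
clock: 13.25
position: [643.5, -93.5, 51.0]
ee_rot: [-0.635, 0.671, -0.263, -0.279]
contact_force: [0.5, 0.4, -1.8]
gripper_width: 24.9
```

```bash
python3 dw.py 0 0 -3
```

```text
tool cm [-0.212 -0.     0.212] ideal [-0.212 -0.     0.212] rot [ 0.0014 -0.0004  0.0003]
tcp [643.46610143 -93.47997582  51.00576917] bo-pocket [-0.7   0.99  0.1 ] F [ 0.52  0.4  -1.78] T [ 1.62 -0.12 -0.03] w 24.866862063099077 t 13.25 [ 0.87897266 -1.01754968 -1.08612329]
```

>>> move_arm(
  deltas="-0.05 0 0.05 0 0 0;-0.05 0 0.05 0 0 0;0 0 0 0 0 0",
)

```text
clock: 13.62
position: [643.7, -93.5, 50.5]
ee_rot: [-0.635, 0.671, -0.263, -0.279]
contact_force: [-1.1, 0.8, 4.2]
gripper_width: 25.3
```

```bash
python3 dw.py 0 0 -3
```

```text
tool cm [-0.212 -0.     0.212] ideal [-0.212 -0.     0.212] rot [ 0.0009 -0.0013 -0.0004]
tcp [643.65152054 -93.46667193  50.53065648] bo-pocket [-0.49  0.98 -0.39] F [-1.11  0.84  4.2 ] T [ 0.99  0.27 -0.35] w 25.27007448217628 t 13.625 [ 0.88075079 -1.01717562 -1.0885686 ]
```

Contact with the floor comes at the expected height: force rises from -1.5 to +4.2 N at 0.4 mm below prediction. I'll release and retreat along the fingers.

>>> move_arm(
  deltas="0 0 0 0 0 0;0 0 0 0 0 0;0 0 0 0 0 0;0 0 0 0 0 0",
  grip=5,
)

```text
clock: 14.12
position: [643.5, -93.5, 49.6]
ee_rot: [-0.635, 0.671, -0.263, -0.278]
contact_force: [-0.2, -0.0, 0.7]
gripper_width: 49.8
```

>>> move_arm(
  deltas="0 0 -0.5 0 0 0;0 0 -1 0 0 0;0 0 -2 0 0 0;0 0 -3 0 0 0;0 0 -3 0 0 0;0 0 -3 0 0 0;0 0 -2 0 0 0;0 0 0 0 0 0",
)

```text
clock: 15.12
position: [650.4, 11.5, 154.1]
ee_rot: [-0.636, 0.671, -0.264, -0.276]
contact_force: [0.5, -0.9, -0.0]
gripper_width: 49.8
```

```bash
python3 - <<'E'
from ov import *
p=eyes.get_image("top"); np.savez("top7.npz",**p)
draw(p,pocket,Bp,"pics/o7.png",(320,165,56,42),bias=(-1.5,.5,-1.4))
im=p["pixels"][165:207,320:376]; cv2.imwrite("pics/o7b.png",cv2.convertScaleAbs(cv2.resize(im,(800,600),interpolation=cv2.INTER_CUBIC),alpha=1.6,beta=15))
c=cloud(p)
for r in range(176,200): print(r,' '.join(f"{c[r,u,2]:4.0f}" for u in range(340,366)))
s=telemetry.read_state(); print(s)
E
```

```text
176   41   39   39   43   39   42   43   42   39   40   36   42   39   41   37   37   42   38   41   41   41   42   40   46   40   41
177   42   44   45   40   41   39   42   44   39   43   45   42   40   43   41   43   41   40   40   40   37   40   39   45   39   41
178   39   37   37   36   40   42   37   37   41   38   41   37   39   37   41   39   42   41   41   42   39   39   40   36   43   40
179   29   36   32   30   33   34   35   34   37   37   40   38   40   35   38   39   37   39   40   38   39   39   35   41   41   41
180   21   20   21   18   19   17   23   23   23   23   27   25   25   30   33   31   32   32   34   31   37   33   37   35   38   39
181   34   29   33   36   32   31   36   10   12   13   10    8   15   15   18   20   21   23   18   19   21   23   24   21   31   25
182   34   36   29   30   35   31   36   30   33   34   36   33   36   36   33   35   33   33   33   26   14    9   14   12   27   23
183   33   30   32   30   32   36   34   31   35   31   36   31   32   33   35   30   30   31   28   37   33   34   35   31   26   23
184   32   31   33   31   36
[... 2079 characters left out ...]
3   32   34   28   35   23   22   24
{'clock': 15.175, 'joints': array([ 0.50134361,  0.63091258, -0.22583392,  0.6783875 , -1.27533263,
       -0.95034545]), 'joint_vel': array([-0.02050882,  0.01684118, -0.03444169, -0.00422953,  0.00524111,
       -0.00274878]), 'joint_efforts': array([ 6.02077357e-01, -4.74126005e+01,  1.53399950e+01,  3.24269749e+00,
       -1.16110258e+00,  8.35222861e-03]), 'position': array([649.44018042,  10.24347678, 152.93602644]), 'ee_rot': array([-0.63549693,  0.6708724 , -0.26298138, -0.27733495]), 'contact_force': array([-0.51429289,  0.29023121, -0.64067292]), 'wrist_torque': array([ 1.38016373, -0.03027397, -0.0302548 ]), 'gripper_width': 50.093918487543135}
```

View pics/o7.png

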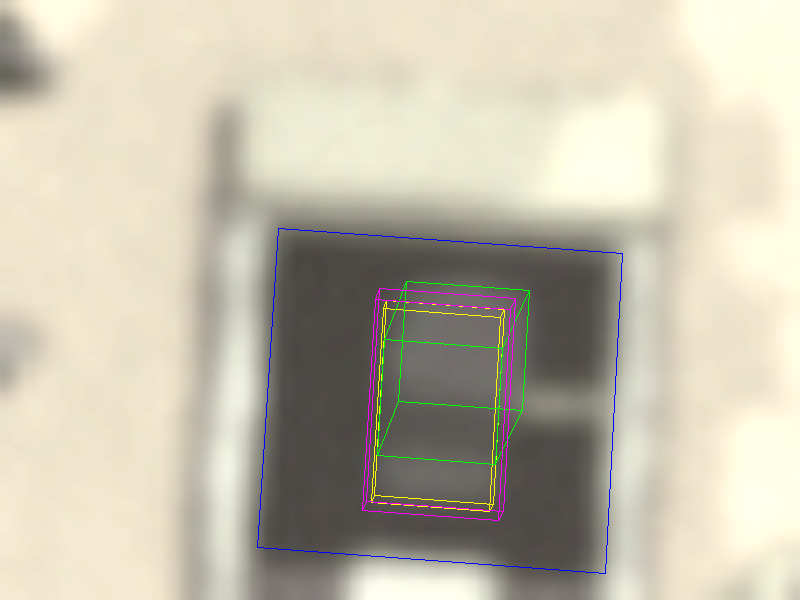

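The block stands in the pocket. Its top face is at about 86 mm, which equals 24 + 62, and it is upright and centred. Next is the tab.

```bash
cat >> geo.py <<'E'
Rd=down(TW+np.pi)
tab=np.array([TX,TY,64.])+R.from_euler('z',TW).apply([-115,0,0])
E
python3 - <<'E'
from geo import *
print(tab); delta(tab+[0,0,-19+110],Rd)
E
```

```text
[530.57074711 -76.63560221  64.        ]
pos [649.4  10.2 152.9] F [-0.5  0.3 -0.6] w 50.1 t 15.175 j [ 0.5   0.63 -0.23  0.68 -1.28 -0.95]
shift in current tool axes cm [ 6.744 11.401  6.432] in target axes [ 9.323 11.396 -0.206] rotvec tool [-5.000e-04 -7.843e-01  3.000e-04]
```

>>> move_arm(
  deltas="0 0 -1 0 -0.157 0;0 0 0 0 -0.157 0;0 0 0 0 -0.157 0;0 0 0 0 -0.157 0;0 0 0 0 -0.156 0;1.9 2.3 0 0 0 0;1.9 2.3 0 0 0 0;1.9 2.3 0 0 0 0;1.9 2.3 0 0 0 0;1.7 2.2 0 0 0 0;0 0 0 0 0 0",
)

```text
clock: 16.55
position: [528.4, -71.8, 159.1]
ee_rot: [-0.686, 0.727, 0.001, -0.002]
contact_force: [0.0, -0.2, 0.7]
gripper_width: 50.3
```

```bash
python3 - <<'E'
from geo import *
delta(tab+[0,0,-19],Rd)
p=eyes.get_image("side"); np.savez("side8.npz",**p); cv2.imwrite("pics/s8.png",cv2.resize(p["pixels"][130:250,260:420],(800,600),interpolation=cv2.INTER_CUBIC))
E
```

```text
pos [528.4 -71.8 159.1] F [ 0.  -0.2  0.7] w 50.3 t 16.55 j [ 0.17  0.3  -0.32  0.   -0.96 -0.23]
shift in current tool axes cm [ 0.453 -0.28  11.41 ] in target axes [ 0.472 -0.242 11.41 ] rotvec tool [ 0.0032 -0.0017 -0.0032]
```

View pics/s8.png

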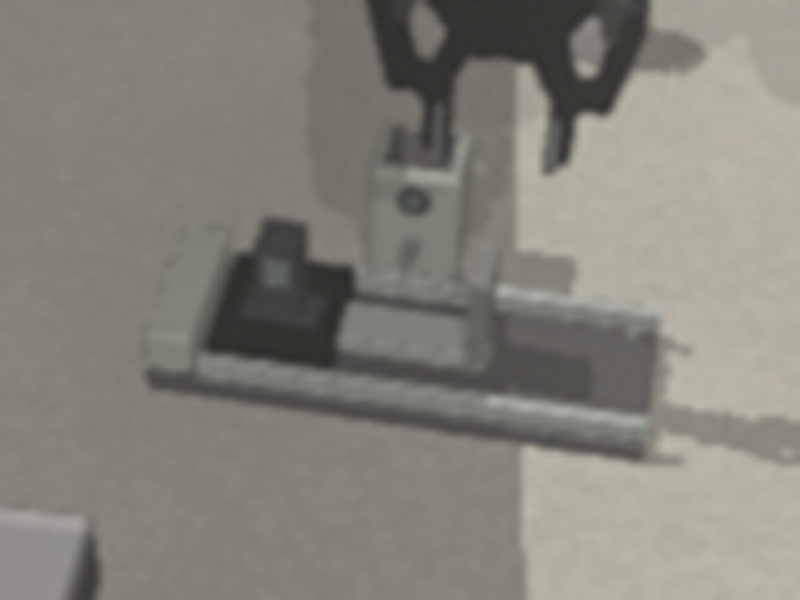

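The side view shows the block upright in the pocket at crop (275,270), and the open fingers straddle the tab at (485,310). I'll descend.

>>> move_arm(
  deltas="0.45 -0.27 0 0.0032 -0.0017 -0.0032;0 0 2.5 0 0 0;0 0 2.5 0 0 0;0 0 2.5 0 0 0;0 0 2 0 0 0;0 0 1.2 0 0 0;0 0 0.7 0 0 0;0 0 0 0 0 0;0 0 0 0 0 0",
)

```text
clock: 17.73
position: [534.0, -75.2, 46.2]
ee_rot: [-0.689, 0.725, -0.001, 0.001]
contact_force: [0.5, -0.4, 0.6]
gripper_width: 49.5
```

```bash
python3 - <<'E'
from geo import *
delta(tab+[0,0,-19],Rd)
E
```

```text
pos [534.  -75.2  46.2] F [ 0.5 -0.4  0.6] w 49.5 t 17.725 j [ 0.16  0.45 -0.43  0.   -0.69 -0.21]
shift in current tool axes cm [0.166 0.339 0.121] in target axes [0.167 0.338 0.122] rotvec tool [-0.0037  0.0001  0.0026]
```

>>> move_arm(
  deltas="0.1 0.3 0.1 0 0 0;0 0 0 0 0 0;0 0 0 0 0 0",
)

```text
clock: 18.1
position: [530.5, -76.1, 44.8]
ee_rot: [-0.688, 0.725, -0.001, 0.001]
contact_force: [0.5, -0.6, 0.3]
gripper_width: 49.5
```

>>> move_arm(
  deltas="0 0 0 0 0 0;0 0 0 0 0 0;0 0 0 0 0 0;0 0 0 0 0 0;0 0 0 0 0 0;0 0 0 0 0 0;0 0 0 0 0 0",
  grip=0,
)

```text
clock: 18.98
position: [529.4, -76.0, 44.6]
ee_rot: [-0.688, 0.725, -0.0, -0.0]
contact_force: [-4.3, 1.6, 5.6]
gripper_width: 11.2
```

```bash
python3 - <<'E'
from geo import *
delta(tab+[0,0,-19],Rd)
E
```

```text
pos [529.4 -76.   44.6] F [-4.3  1.6  5.6] w 11.2 t 18.975 j [ 0.16  0.45 -0.44  0.   -0.68 -0.21]
shift in current tool axes cm [ 0.054 -0.123 -0.04 ] in target axes [ 0.054 -0.124 -0.04 ] rotvec tool [-0.0002 -0.0002  0.0022]
```

The tab is gripped (opening 11.2 mm). I'll pull gently along tool +y (the track's -x), 58 mm first, then look.

>>> move_arm(
  deltas="0 0.2 0 0 0 0;0 0.4 0 0 0 0;0 0.6 0 0 0 0;0 0.6 0 0 0 0;0 0.6 0 0 0 0;0 0.6 0 0 0 0;0 0.6 0 0 0 0;0 0.6 0 0 0 0;0 0.6 0 0 0 0;0 0.6 0 0 0 0;0 0.4 0 0 0 0;0 0 0 0 0 0",
)

```text
clock: 20.48
position: [475.4, -73.1, 44.6]
ee_rot: [-0.689, 0.725, -0.003, 0.003]
contact_force: [7.4, -3.4, -5.4]
gripper_width: 11.3
```

```bash
python3 - <<'E'
from ov import *
delta(tab+[0,0,-19],Rd)
for n,w in(("side",(290,140,96,72)),("top",(320,165,64,48))):
    p=eyes.get_image(n); np.savez(f"{n}9.npz",**p)
    u,v,a,b=w; cv2.imwrite(f"pics/{n}9.png",cv2.convertScaleAbs(cv2.resize(p["pixels"][v:v+b,u:u+a],(800,600),interpolation=cv2.INTER_CUBIC),alpha=1.5,beta=10))
E
```

```text
pos [475.4 -73.1  44.6] F [ 7.4 -3.4 -5.4] w 11.3 t 20.475 j [ 0.19  0.38 -0.58  0.   -0.61 -0.24]
shift in current tool axes cm [ 0.071 -5.523  0.007] in target axes [ 0.053 -5.523 -0.038] rotvec tool [-0.0081  0.0001  0.0033]
```

View pics/side9.png

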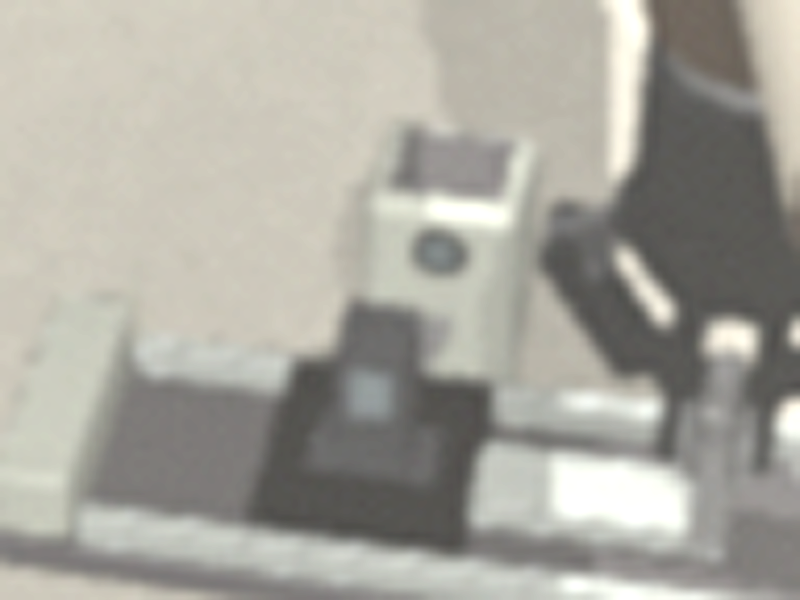

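View pics/top9.png

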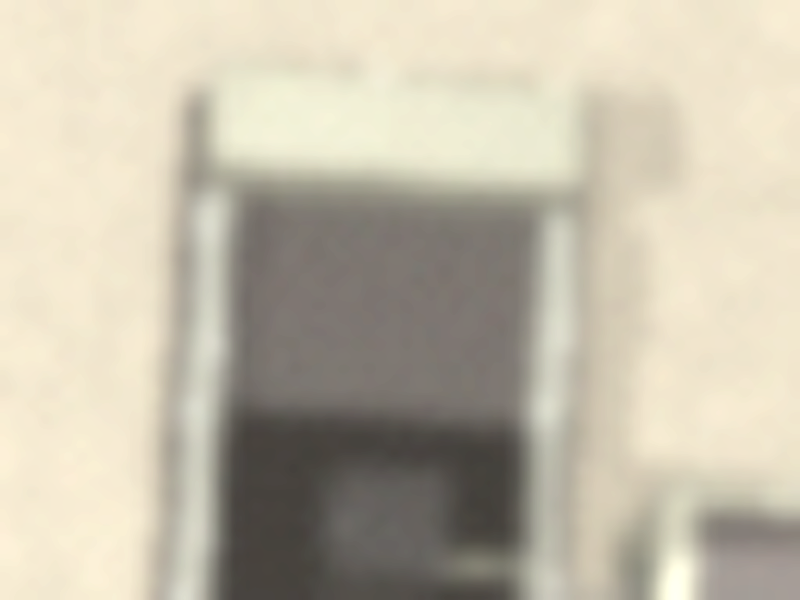

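```bash
cat > prof.py <<'E'
from fit import *
from ov import proj
def prof(p,q,off,z,xs):
    M=Rz(q[2]); p2=dict(p); p2["origin"]=np.array(p["origin"])+[0,0,q[4]]
    X=np.array([q[0],q[1],0])+(M@np.stack([xs,np.full(len(xs),off),np.full(len(xs),z)])).T
    uv=proj(p2,X).astype(np.float32); g=p["pixels"].mean(2).astype(np.float32)
    return cv2.remap(g,uv[:,0],uv[:,1],cv2.INTER_CUBIC).ravel()
Q={"side":(646.93,-83.33,-.056,64.3,-1.23),"top":(643.9,-82.35,-.053,64.6,1.39)}
E
python3 - <<'E'
from prof import *
xs=np.arange(-84,-36,1.5)
p=dict(np.load("top9.npz"))
print(xs)
for off in(-26,-30,-34): print("mark",off,prof(p,Q["top"],off,34,xs).astype(int))
for off in(-40,-44,-50,-54,-58,-62): print("ptr",off,prof(p,Q["top"],off,36,xs).astype(int))
u,v,a,b=(340,195,48,36); cv2.imwrite("pics/t9b.png",cv2.convertScaleAbs(cv2.resize(p["pixels"][v:v+b,u:u+a],(800,600),interpolation=cv2.INTER_CUBIC),alpha=1.5,beta=10))
E
```

```text
[-84.  -82.5 -81.  -79.5 -78.  -76.5 -75.  -73.5 -72.  -70.5 -69.  -67.5
 -66.  -64.5 -63.  -61.5 -60.  -58.5 -57.  -55.5 -54.  -52.5 -51.  -49.5
 -48.  -46.5 -45.  -43.5 -42.  -40.5 -39.  -37.5]
mark -26 [70 71 72 73 76 77 76 73 66 60 52 46 41 38 38 38 42 48 57 69 75 74 68 59
 50 42 38 36 37 37 36 35]
mark -30 [71 71 72 73 75 76 75 73 67 61 53 47 43 39 38 39 42 48 55 65 71 72 66 58
 50 42 39 37 36 36 36 36]
mark -34 [70 69 68 68 69 70 71 70 68 64 60 55 52 51 51 52 54 58 63 70 75 76 72 65
 58 52 48 46 47 48 48 48]
ptr -40 [ 72  70  69  67  67  68  70  72  74  77  80  84  89  95 100 105 109 112
 114 114 115 113 110 107 104 102 102 102 102 102 103 103]
ptr -44 [ 71  70  69  69  69  69  71  73  75  80  86  93  99 106 111 117 122 126
 127 126 123 120 117 115 114 114 114 113 113 112 111 110]
ptr -50 [ 71  70  69  69  70  71  71  74  76  81  86  93  98 103 105 109 112 115
 116 117 117 116 116 116 115 115 115 114 115 117 117 116]
ptr -54 [ 69  69  69  69  69  71  72  75  78  84  89  95 100 104 106 109 113 116
 119 121 123 124 124 123 123 124 124 124 125 125 125 126]
ptr -58 [ 69  69  69  70  71  73  74  78  81  86  91  97 100 103 105 107 109 110
 112 114 114 114 114 113 113 114 116 117 120 122 124 126]
ptr -62 [ 69  70  70  70  71  72  74  77  81  85  89  91  94  96  97  97  97  97
  96  95  94  93  92  93  95  97 100 104 108 113 116 120]
```

View pics/t9b.png

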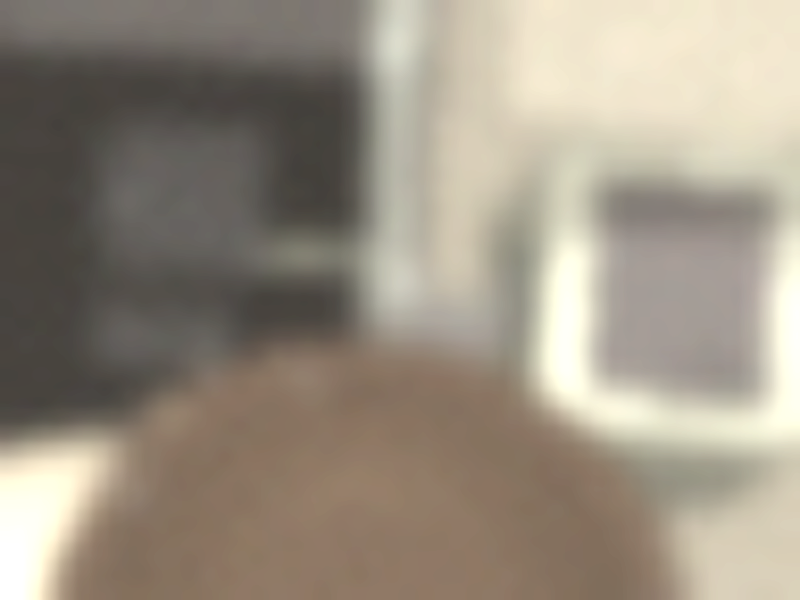

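The mark is visible at crop (310,250), and the wrist hides most of the pointer. I'll locate the pointer in the first pictures, with the arm out of view, using the same measure.

```bash
python3 - <<'E'
from prof import *
xs=np.arange(-84,-44,1.)
print(xs.astype(int))
for f in("top0","side0","top5"):
    p=dict(np.load(f+".npz")); q=Q[f[:-1]]
    for off in(-42,-46,-50,-54,-58,-62): print(f,off,prof(p,q,off,36,xs).astype(int))
a=cv2.imread("pics/top0.png")[200:228,350:390]; b=cv2.imread("pics/side0.png")[175:205,320:360]
cv2.imwrite("pics/ptr.png",np.hstack([cv2.convertScaleAbs(cv2.resize(i,(400,300),interpolation=cv2.INTER_CUBIC),alpha=1.5) for i in(a,b)]))
# home mark
xs=np.arange(-10,11,1.)
for f in("top0","side0"): 
    for off in (-24,-28,-32): 
        l=prof(dict(np.load(f+".npz")),Q[f[:-1]],off,34,xs); w=np.clip(l-l.min()-8,0,None); print(f,"home mark",off,(w*xs).sum()/w.sum())
xs=np.arange(-63,-43,1.)
for off in (-24,-28,-32): 
    l=prof(dict(np.load("top9.npz")),Q["top"],off,34,xs); w=np.clip(l-l.min()-8,0,None); print("now",off,(w*xs).sum()/w.sum())
E
```

```text
[-84 -83 -82 -81 -80 -79 -78 -77 -76 -75 -74 -73 -72 -71 -70 -69 -68 -67
 -66 -65 -64 -63 -62 -61 -60 -59 -58 -57 -56 -55 -54 -53 -52 -51 -50 -49
 -48 -47 -46 -45]
top0 -42 [129 129 129 130 132 133 134 135 135 134 133 132 130 128 127 124 121 119
 118 116 116 117 119 122 126 129 131 132 133 133 133 132 131 130 130 129
 130 130 129 128]
top0 -46 [112 112 112 113 113 113 114 115 116 117 117 117 116 116 115 115 113 112
 110 110 110 111 114 117 119 122 124 125 126 125 125 124 123 122 121 120
 120 119 119 119]
top0 -50 [115 115 114 113 113 112 112 112 111 111 110 110 110 108 107 105 104 103
 103 103 104 104 106 107 108 110 111 113 114 115 115 115 115 115 114 114
 114 115 115 115]
top0 -54 [122 122 122 121 121 121 121 120 120 120 118 116 113 111 109 107 106 105
 104 104 104 105 106 108 110 112 115 117 119 121 121 121 121 121 121 121
 121 121 122 122]
top0 -58 [113 113 113 114 114 115 115 115 114 113 112 110 108 107 105 104 104 103
 102 102 102 102 104 105 106 107 108 109 111 111 112 112 112 112 112 113
 113 113 113 114]
top0 -62 [ 97  98  97  97  96  96  96  97  97  97  96  96  94  93  92  
[... 1799 characters left out ...]
 126 126 127 128 128
 128 127 127 127]
top5 -58 [115 115 116 116 117 117 118 117 117 116 114 112 111 108 105 102  99  97
  96  96  96  97  98 100 101 103 106 108 110 111 113 113 113 114 114 115
 115 116 116 118]
top5 -62 [ 91  91  91  92  92  92  91  91  90  90  89  89  88  87  86  87  87  87
  87  86  86  86  86  87  88  88  89  90  90  90  90  90  90  91  91  91
  94  97 100 103]
top0 home mark -24 0.8278044735970491
top0 home mark -28 1.1478553046756772
top0 home mark -32 1.1881466316290725
side0 home mark -24 -0.8139074136119994
side0 home mark -28 -1.3710112601828033
side0 home mark -32 -1.3568506183426627
now -24 -53.274325439979634
now -28 -53.15479569142435
now -32 -53.03101402116457
```

View pics/ptr.png

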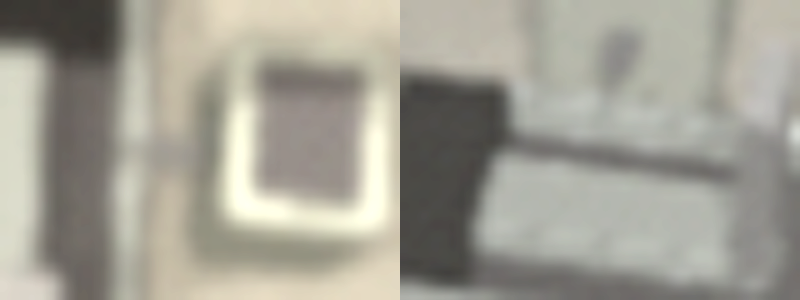

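In the top view the pointer is at track x ≈ -64.8 and the mark now at -53.2. From the home mark, the total travel is about 65.8 mm (top), 64.6 mm (side) and 64.5 mm (reader housing). So about 11.2 mm remain.

>>> move_arm(
  deltas="0 0.3 0 0 0 0;0 0.4 0 0 0 0;0 0.3 0 0 0 0;0 0.1 0 0 0 0;0 0 0 0 0 0;0 0 0 0 0 0;0 0 0 0 0 0",
)

```text
clock: 21.45
position: [465.0, -72.6, 44.6]
ee_rot: [-0.689, 0.725, -0.003, 0.003]
contact_force: [7.8, -4.6, -5.8]
gripper_width: 11.2
```

```bash
cat > now.py <<'E'
from prof import *
from geo import delta,tab,Rd
delta(tab+[0,0,-19],Rd)
xs=np.arange(-76,-54,1.)
p=eyes.get_image("top"); np.savez("top10.npz",**p)
for off in (-24,-28,-32):
    l=prof(p,Q["top"],off,34,xs); w=np.clip(l-l.min()-8,0,None); print("now",off,(w*xs).sum()/w.sum(),l.astype(int))
u,v,a,b=(340,195,48,36); cv2.imwrite("pics/t10.png",cv2.convertScaleAbs(cv2.resize(p["pixels"][v:v+b,u:u+a],(800,600),interpolation=cv2.INTER_CUBIC),alpha=1.5,beta=10))
p=eyes.get_image("side"); np.savez("side10.npz",**p)
u,v,a,b=(290,140,96,72); cv2.imwrite("pics/s10.png",cv2.convertScaleAbs(cv2.resize(p["pixels"][v:v+b,u:u+a],(800,600),interpolation=cv2.INTER_CUBIC),alpha=1.5,beta=10))
delta(tab+[0,0,-19],Rd)
E
python3 now.py
```

```text
pos [465.  -72.6  44.6] F [ 7.8 -4.6 -5.8] w 11.2 t 21.45 j [ 0.19  0.36 -0.6   0.   -0.6  -0.25]
shift in current tool axes cm [ 0.072 -6.572  0.018] in target axes [ 0.05  -6.572 -0.039] rotvec tool [-0.0087  0.0001  0.0033]
now -24 -63.27362496647045 [38 37 36 37 38 39 42 46 49 53 59 63 66 66 65 61 56 51 47 43 40 39]
now -28 -63.35347522837524 [38 38 37 37 38 38 40 43 46 50 54 57 58 59 57 55 51 47 44 41 38 37]
now -32 -64.24701765416481 [45 44 44 43 44 45 47 49 52 54 57 58 58 57 56 53 50 47 45 43 41 41]
pos [465.  -72.6  44.6] F [ 7.8 -5.  -5.5] w 11.2 t 21.55 j [ 0.19  0.36 -0.6   0.   -0.6  -0.25]
shift in current tool axes cm [ 0.072 -6.567  0.02 ] in target axes [ 0.05  -6.567 -0.037] rotvec tool [-0.0088  0.0001  0.0033]
```

View pics/t10.png

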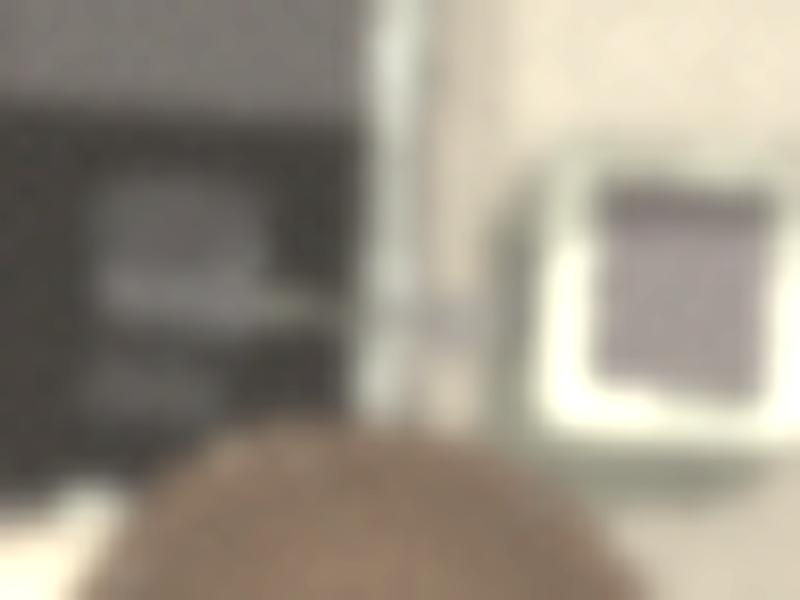

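View pics/s10.png

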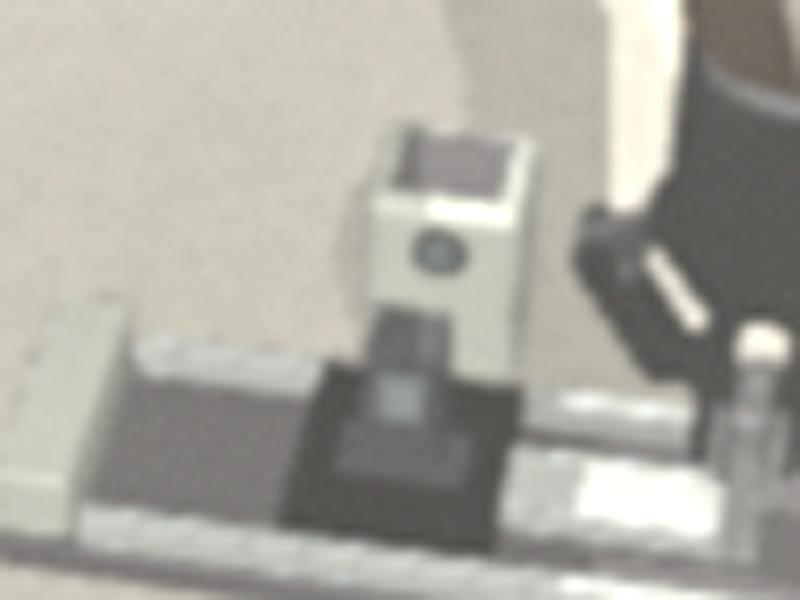

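The mark (crop (305,307)) and pointer (crop (450,320)) nearly line up. The mark is about 1 mm short, so I'll pull 1 mm more and hold.

>>> move_arm(
  deltas="0 0.1 0 0 0 0;0 0 0 0 0 0;0 0 0 0 0 0;0 0 0 0 0 0;0 0 0 0 0 0;0 0 0 0 0 0;0 0 0 0 0 0;0 0 0 0 0 0",
)

```text
clock: 22.55
position: [464.1, -72.5, 44.6]
ee_rot: [-0.689, 0.725, -0.003, 0.003]
contact_force: [7.9, -4.2, -6.4]
gripper_width: 11.4
```

```bash
python3 now.py; python3 - <<'E'
from prof import *
p=dict(np.load("top10.npz")); xs=np.arange(-78,-52,1.)
for off in(-42,-46,-50,-54,-58): print(off,prof(p,Q["top"],off,36,xs).astype(int), xs[np.argmin(prof(p,Q["top"],off,36,xs)[5:22])+5])
c=cloud(p)+[1.5,-.5,1.4]
m=(c[...,2]>78)&(c[...,2]<95)&(c[...,0]>560)&(c[...,0]<610)&(c[...,1]>-110)&(c[...,1]<-50)
print("block top",c[m].mean(0),m.sum(),"expected",np.array([645.4,-82.9,86])+R.from_euler('z',-.0545).apply([-65,0,0]))
for f in("top0","top10"):
    q=dict(np.load(f+".npz"))
    for t in("tip_box","sample_pot"): pass
a=dict(np.load("side0.npz"))["pixels"].astype(int);b=dict(np.load("side10.npz"))["pixels"].astype(int)
for n,(v0,v1,u0,u1) in dict(tip=(228,285,230,282),rack=(345,400,245,310),pot=(115,142,368,392)).items(): print(n,"mean abs diff",np.abs(a-b)[v0:v1,u0:u1].mean())
E
```

```text
pos [464.1 -72.5  44.6] F [ 7.9 -4.2 -6.4] w 11.4 t 22.55 j [ 0.19  0.36 -0.61  0.   -0.59 -0.25]
shift in current tool axes cm [ 0.074 -6.655  0.023] in target axes [ 0.051 -6.656 -0.036] rotvec tool [-0.009   0.0001  0.0034]
now -24 -65.22625838589788 [38 37 37 38 40 43 47 51 54 57 59 60 58 56 53 49 45 42 41 39 37 37]
now -28 -65.43127598342109 [37 37 37 39 42 45 49 55 60 64 66 66 63 59 55 51 46 42 40 38 36 36]
now -32 -65.28264866795617 [44 44 43 43 45 48 52 57 63 67 70 70 68 64 59 55 50 46 44 43 41 40]
pos [464.1 -72.5  44.6] F [ 7.8 -4.7 -6.1] w 11.2 t 22.65 j [ 0.19  0.36 -0.61  0.   -0.59 -0.25]
shift in current tool axes cm [ 0.074 -6.658  0.02 ] in target axes [ 0.052 -6.658 -0.04 ] rotvec tool [-0.0089  0.0001  0.0034]
-42 [121 122 123 123 122 121 120 118 116 113 110 107 105 104 104 105 107 110
 113 116 118 120 121 121 120 118] -65.0
-46 [110 112 113 115 115 114 113 112 111 110 108 106 104 103 104 105 108 110
 112 115 117 119 120 119 118 117] -65.0
-50 [113 114 114 115 114 113 111 110 108 107 105 104 103 103 102 102 102 104
 106 108 111 113 114 116 116 116] -63.0
-54 [125 124 123 122 120 118 116 114 112 110 109 107 106 105 105 105 106 108
 111 114 117 119 120 122 123 124] -63.0
-58 [116 115 115 114 113 112 111 110 109 107 106 105 105 105 106 106 106 107
 108 108 109 110 111 111 112 112] -66.0
block top [579.63733729 -80.02660423  85.46981513] 81 expected [580.49650923 -79.35925342  86.        ]
tip mean abs diff 5.640575798470535
rack mean abs diff 5.531375291375292
pot mean abs diff 44.25668724279836
```

```bash
python3 - <<'E'
from h import *
s=telemetry.read_state(); print(s["clock"],s["position"],s["gripper_width"],s["contact_force"])
print(arm.job_done())
E
```

```text
22.65 [464.11809966 -72.49247386  44.60428259] 11.150865968597028 [ 7.78758061 -4.73614549 -6.13370374]
the job is handed in; nothing more can be done
None
```

The check block is in the carriage pocket, and the carriage is pulled out to the pointer with the gripper still holding the tab. I handed the job in at 22.65 s; it returned no verdict.

**What I did:** I gripped the larger block by its y faces with the tool vertical, turned it upright with the tool tilted 45° sideways, and lowered it into the pocket. It touched the floor within 0.4 mm of the expected height. I let go, gripped the tab and pulled the carriage out about 65 mm.

**Last checks:**
- **White line against pointer:** in the top camera the line is at -65.3 mm and the pointer at about -64.8 mm along the track. That is roughly 0.5 mm off, against a limit of 5 mm.
- **Block:** its top face measured 85.5 mm above the bench (86 expected) and about 1 mm from the expected centre, and it looks upright in both cameras.
- **Grip:** the fingers are at 11.2 mm on the 12 mm tab, the wrist feels about 8 N from the spring, and the arm was still over the last two readings.
- **Bystanders:** the tip box and tube rack look unchanged. The sample pot was not confirmed: its patch of the side picture differed a lot at the end, probably because the arm was in front of it. The arm worked well away from the pot throughout.

**Where measurements disagreed:** the two cameras differed by about 3 mm in x, so I used their mean. The travel to the pointer came out as 65.8 mm from the top camera, 64.6 mm from the side camera and 64.5 mm from the reader housing. All three fit within the 5 mm limit.

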